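# Fit the cross-bar in the helping hand

## Task

Put the soldering helping hand back together: slide the plain end of the loose cross-bar through the eye in the stand's leaning head until the bar's collar is home against the head. Only then swing the clamp lever clockwise, seen from above, all the way round to its stop so that it grips the bar, and let go. Leave the jar, the tip cleaner and the side cutters where they are.

Things in the scene. Friction and masses are not known exactly. Their poses are not given: they have to be found in the camera images.
- bar_mid (a point): Middle of the loose cross-bar's axis: a bright steel rod 8 mm thick, 240 mm long over all. x points along the bar to its plain end. A dark hex collar, 14 mm across its flats and 10 mm long, is fixed on the bar, its front face 15 mm from the middle on the clip side. Bare rod for gripping: between collar and clip, 25 to 70 mm from the middle, or from the collar's front to the plain end
- bar_tip (a point): Centre of the cross-bar's plain end face (0.8 mm chamfer), 120 mm from the middle along the bar's x axis; same axes as the middle
- bar: The cross-bar as a whole (about 90 to 140 g), origin at its middle on the axis, x towards the plain end. The other end is a flat crocodile clip (last 45 mm, up to 22 mm wide, 8 mm thick). At the start it lies on the board on its collar and plain end, the axis about 8 mm above the board between collar and clip. It balances near the middle
- stand: Helping-hand stand, screwed to the 6 mm thick board: round cast foot 92 mm wide, post, and a fork 98 mm up whose stiff knuckle carries the aluminium head. Origin under the middle of the foot, z up; y lies level, in the upright plane of the eye's hole; x is level, square to the hole, towards the lever's side. These axes do not lean with the head
- pin (a point): Centre of the knuckle's pin in the fork, 98 mm above the stand's origin, same axes as the stand (the pin runs along x). The head leans sideways about this pin by up to 0.4 rad either way; how far is not given: it must be seen, or felt by touching the head. It does not give under about 40 N. Head axes below mean the stand's axes leaning with the head, from the pin
- eye_if_upright (a point): Where the eye's centre would be if the head stood upright, 28 mm above the pin (stand axes); truly it is 28 mm from the pin along the leaning head z. The eye is a straight round hole 9.6 mm wide, 30 mm long, along head y, open at both ends; either end may be used. The head block spans head x -13 to +36 mm, y -15 to +15 (flat end faces for x -13 to +13), z 15 to 41 mm
- lever (a joint): Clamp lever on the head's top, rad: 0 open (along head +x), growing clockwise from above to a hard stop at 1.5 (towards head -y, above the bar); stays where left; 2 N at the knob turns it. Spindle along head z at head x 22 mm, y 0. Its end carries an upright black knob, 17 mm thick, 28 mm tall, 60 mm from the spindle, centred at head z 63 mm
- jar: Glass jar with a blue lid, 76 mm wide, 88 mm tall, upright; origin at its underside. Leave alone
- cleaner: Round tin of brass wool for cleaning tips, 66 mm wide, 36 mm tall; origin at its underside. Leave alone
- cutters: Side cutters with grey handles, lying flat, about 140 mm long, 12 mm thick; origin under the pivot. Leave alone
Not all that is in view belongs to the job. There is more than one size of the bar; the one meant has the size given above.

How it is judged:
On the way:
1. the bar goes through the eye with its collar home against the head while the clamp lever is still open (distance between bar_tip and pin between 0.119 and 0.127 m and distance between bar_mid and pin between 0.0255 and 0.0315 m and x of bar_mid in the frame of stand between -0.005 and 0.005 m and x of bar_tip in the frame of stand between -0.015 and 0.015 m and height (world z) of bar_mid above 0.12 m and value of joint lever below 1 rad), for 0.1 s.
At the end, for the whole second after the job is handed in: The bar goes through the eye with its collar against the head (within about 4 mm), which puts its middle 28 mm from the knuckle pin and its plain end 123 mm from it, the clamp lever is turned past 1.35 rad so that it grips the bar, and the bar is at rest (distance between bar_tip and pin between 0.119 and 0.127 m and distance between bar_mid and pin between 0.0255 and 0.0315 m and x of bar_mid in the frame of stand between -0.005 and 0.005 m and x of bar_tip in the frame of stand between -0.015 and 0.015 m and height (world z) of bar_mid above 0.12 m and value of joint lever above 1.35 rad and linear speed of bar below 0.02 m/s); the robot touches nothing.
It fails at once if the jar, the tip cleaner or the side cutters shifted by more than 30 mm (distance of any of jar, cleaner, cutters from where it was at the start of the episode above 0.03 m).
It fails at once if the jar or the tip cleaner tipped over (angle between any of jar, cleaner's own z axis and vertical above 0.5 rad).
It also fails if it takes over 67 s, if anything falls off the work surface, if the arm or the gripper's body presses on something with over 40 N, if the wrist force passes 120 N, or if a joint passes its speed limit or range.

## Robot

A 6-joint arm with a two-finger parallel gripper is mounted at the origin on the work surface. World frame = base frame: x ahead of the robot, y to its left, z up, the work surface at z = 0. Lengths are in m, angles in rad, forces in N, time in s.
With the tool pointing down it reaches from about 0.325 to 0.775 m from the base axis. Payload 5.5 kg.
Tool frame: the origin (TCP) lies between the finger pads; the fingertips stand 19 mm ahead of it and the grasp point (between the pads) is the TCP (nose_length is the distance from the TCP to the fingertips, in m); z points along the fingers, y is the direction in which the jaws open and shut (so a half turn about z gives the same grasp; the last joint's range is limited). The gripper opens to 85 mm and grips with 20 to 120 N. Pads are 22 mm wide; open, the fingers measure 114 mm over their backs; the gripper's body (76 mm by 85 mm) begins 54 mm behind the grasp point. The pads swing forward as they close: fully open they stand 13 mm farther back than shut.
Start: joints at [1.293, 0.091, 1.231, -0, 1.82, -0.057], TCP at [0.131, 0.585, 0.213] pointing down, gripper open.
Joint ranges: [-2.87, 2.87], [-0.86, 2.18], [0.17, 2.46], [-1.51, 4.65], [0.06, 2.69], [-2.65, 2.65]. Speed limits (rad/s): [2.57, 2.57, 3.01, 3.14, 3.14, 3.14].

## Interface

Orientations are given as a 3x3 rotation matrix whose columns are the frame's x, y, z axes.
In Python, from bench import get_obs, snapshot, job_done, nose_length gives the robot as it stands. The module is installed in compiled form; this text tells all that it offers.
- The arm moves only by the tool carry_out, never from a script. Its argument "steps" is text: rows parted by semicolons, each of 6 numbers parted by spaces: the shift along the tool's x, y, z in units of 25 mm (1.0 is 25 mm), then the turn, a rotation vector about the tool's x, y, z in units of 6 degrees (1.0 is 6 degrees). In form: tx ty tz rx ry rz; .... A call has 1 to 12 rows; each row is the pose to reach, as a shift and turn from the pose commanded when the call began, along the tool's axes at that moment; what a row does not reach only later rows make up. A row lasts 1/12 s, in which the tool goes at most 41.7 mm and 7.16 degrees, less where a joint would pass 70% of its speed; a pose out of reach is approached as far as the arm can. A call with a gripper value outside its range is refused whole. "jaw" is the closure, from 0 (fully open) to 1 (shut), set as the call begins (left out, the last holds). The fingers move at their own pace and stop on an object; "grip_force" is the grip in N (left out, the last holds). Time passes only in rows, so rows that repeat a pose let the fingers close. It gives the time, the measured TCP pose, the force and the opening at its end, in the units of the state.
- get_obs(): the state, without advancing time (a new reading comes with each control period).
- snapshot(name): name is "scene" or "side" or "wrist"; returns a dict with "img" (420x560x3 uint8, blue, green, red), "mtx" (3x3 intrinsics, pixels), "D" ([k1, k2, p1, p2, k3] as OpenCV has them; the pictures are not rectified), "camera_from_world" (4x4, takes a point from world to camera coordinates); the wrist camera has in their place "tool_from_camera" (4x4, takes a point from camera to tool coordinates, whose origin is the TCP and whose axes are the flange's). Camera axes: x right, y down, z forward; pixel columns grow to the right and rows downward; lengths in m; the calibration is good to about 2 mm. A picture is of the moment at which its call begins: read the wrist's pose just before it. There is no depth.
- job_done(): hands the job in, once; it reports no verdict.
The state is a dict: "t": time; "joints": joint angles; "qvel": joint speeds; "effort": joint torques, N m; "eef_pos": TCP position; "eef_rot": TCP orientation; "ft_force": force on the tool from outside, world axes, zero at the start; "moment": the same for the moment, N m; "gripper_width": opening from 0.0 (shut) to 1.0 (fully open).
Only numpy, scipy, OpenCV 4.12 (cv2) and the standard library are available. Lean on these libraries where they do the work, as an engineer would, in place of code of your own. Each camera call takes 0.05 s, during which the arm holds its last target.

## Working session

There is one attempt and no reset: what is moved stays moved. The work goes in short steps, Python scripts to look and compute and a tool call to move; the robot and the scene stay as the last step left them, time stands still between calls to the robot, and variables do not carry over. Pictures are saved under pics/ and viewed, and the job is handed in when it is done.

Besides the shell and the picture viewer there is one more tool, called after "Request:" by a JSON object that holds its "fn" and its "kwargs", one argument or row to a line. carry_out: Moves the arm, as the interface text tells. Its arguments: {"type":"object","properties":{"steps":{"type":"string"},"jaw":{"type":"number"},"grip_force":{"type":"number"}},"required":["steps"]}

```bash
mkdir -p pics
python3 - <<'E'
from bench import *
import cv2,numpy as np
o=get_obs();print(o)
for n in("scene","side","wrist"):
    s=snapshot(n);cv2.imwrite(f"pics/{n}0.png",s["img"])
    np.savez(f"pics/{n}0.npz",**s)
    print(n,{k:np.round(v,4).tolist() for k,v in s.items() if k!="img"})
E
```

```text
{'t': 0.0, 'joints': array([ 1.29329701e+00,  9.18942945e-02,  1.23190029e+00,  1.66283028e-05,
        1.81975997e+00, -5.66944784e-02]), 'qvel': array([ 0.00162058, -0.00057435,  0.00195151, -0.00060592,  0.00017385,
       -0.00060762]), 'effort': array([-2.43366949e-04, -4.58723795e+01, -4.18029070e+01,  2.99056489e-05,
        1.14824958e-02, -2.81094043e-05]), 'eef_pos': array([0.13131769, 0.58513909, 0.21172153]), 'eef_rot': array([[-9.75722352e-01,  2.19010469e-01, -5.52964446e-04],
       [ 2.19011130e-01,  9.75720545e-01, -1.88242940e-03],
       [ 1.27267025e-04, -1.95783381e-03, -9.99998075e-01]]), 'ft_force': array([ 0.99861189, -0.20662811, -0.56726888]), 'moment': array([-0.0215605 ,  0.01804035,  0.02140527]), 'gripper_width': 1.000675817218094}
scene {'mtx': [[410.8901, 0.0, 281.1935], [0.0, 410.8901, 211.0641], [0.0, 0.0, 1.0]], 'D': [0.0145, 0.0, 0.0, 0.0, 0.0], 'camera_from_world': [[-0.4813, 0.8765, -0.0095, 0.1634], [0.676, 0.3642, -0.6406, -0.3625], [-0.558, -0.3148, -0.7678, 1.7559], [0.0, 0.0, 0.0, 1.0]]}
side {'mtx': [[414.1459, 0.0, 283.9676], [0.0, 414.1459, 205.2966], [0.0, 0.0, 1.0]], 'D': [0.0098, 0.0, 0.0, 0.0, 0.0], 'camera_from_world': [[0.822, -0.5691, 0.0198, -0.396], [-0.3064, -0.4713, -0.8271, 0.331], [0.48, 0.6738, -0.5618, 0.973], [0.0, 0.0, 0.0, 1.0]]}
wrist {'mtx': [[310.245, 0.0, 274.4636], [0.0, 310.245, 207.3582], [0.0, 0.0, 1.0]], 'D': [-0.0496, 0.0, 0.0, 0.0, 0.0], 'tool_from_camera': [[-0.0001, -0.9628, -0.2702, 0.069], [1.0, -0.0001, 0.0, 0.0001], [-0.0001, -0.2702, 0.9628, -0.1608], [0.0, 0.0, 0.0, 1.0]]}
```

View pics/scene0.png

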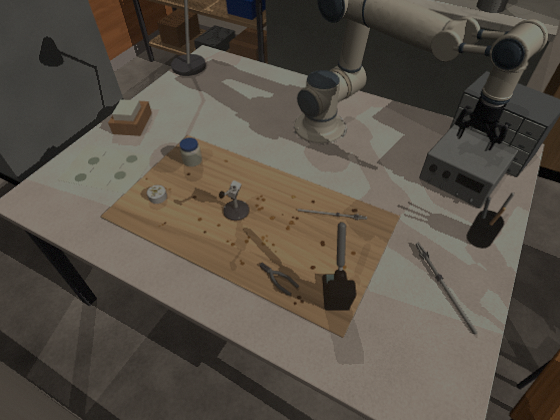

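View pics/side0.png

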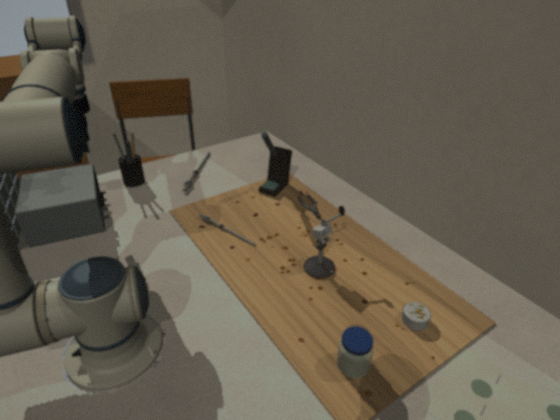

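View pics/wrist0.png

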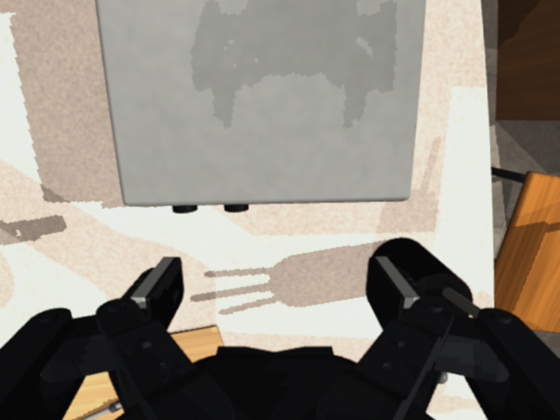

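The candidates for the bar are the rod on the board (scene ~330,213; side ~228,228) and the rod on the bare table (scene ~445,285; side ~197,172). I'll measure both and crop in closer.

```bash
cat > h.py <<'E'
import cv2,numpy as np
def ray(s,px):
    u=cv2.undistortPoints(np.array([[px]],float),s["mtx"],s["D"])[0,0]
    T=s["camera_from_world"];R=T[:3,:3]
    return -R.T@T[:3,3], R.T@np.array([u[0],u[1],1.])
def onz(s,px,z):
    c,d=ray(s,px); return c+d*(z-c[2])/d[2]
def tri(pairs):
    A=np.zeros((3,3));b=np.zeros(3)
    for s,px in pairs:
        c,d=ray(s,px);d=d/np.linalg.norm(d);P=np.eye(3)-np.outer(d,d);A+=P;b+=P@c
    X=np.linalg.solve(A,b); return X
def proj(s,X):
    T=s["camera_from_world"];r=cv2.Rodrigues(T[:3,:3])[0]
    return cv2.projectPoints(np.array(X,float).reshape(-1,1,3),r,T[:3,3],s["mtx"],s["D"])[0][:,0]
def load(f): return dict(np.load(f"pics/{f}.npz"))
def crop(s,x0,y0,w,h,k,name):
    cv2.imwrite(f"pics/{name}.png",cv2.resize(s["img"][y0:y0+h,x0:x0+w],None,fx=k,fy=k,interpolation=cv2.INTER_CUBIC))
def wristcam(s,o):
    T=np.eye(4);T[:3,:3]=o["eef_rot"];T[:3,3]=o["eef_pos"]
    s=dict(s);s["camera_from_world"]=np.linalg.inv(T@s["tool_from_camera"]);return s
E
python3 - <<'E'
from h import *
s=load("scene0");d=load("side0")
crop(s,285,190,100,75,8,"c1");crop(d,180,200,100,75,8,"c2")
crop(s,190,160,100,75,8,"c3");crop(d,280,190,100,75,8,"c4")
for n,a,b in(("board",(297,210),(365,217)),("table",(417,245),(474,330))):
    A,B=onz(s,a,.014 if n=="board" else .008),onz(s,b,.014 if n=="board" else .008);print(n,A,B,np.linalg.norm(A-B))
E
```

```text
board [0.47091994 0.13556275 0.014     ] [0.38781301 0.35619617 0.014     ] 0.23576654813139883
table [0.41303738 0.54758577 0.008     ] [0.62158728 0.773122   0.008     ] 0.30718016328202535
```

View pics/c1.png

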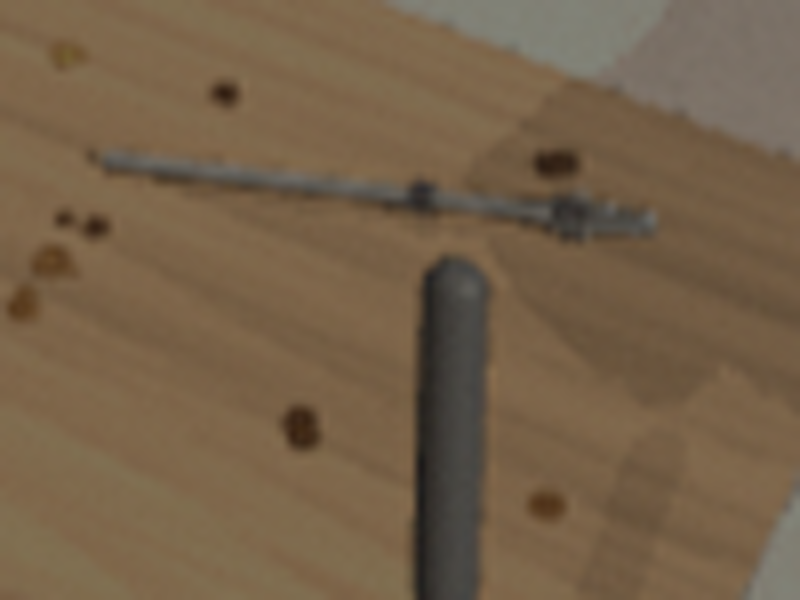

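View pics/c2.png

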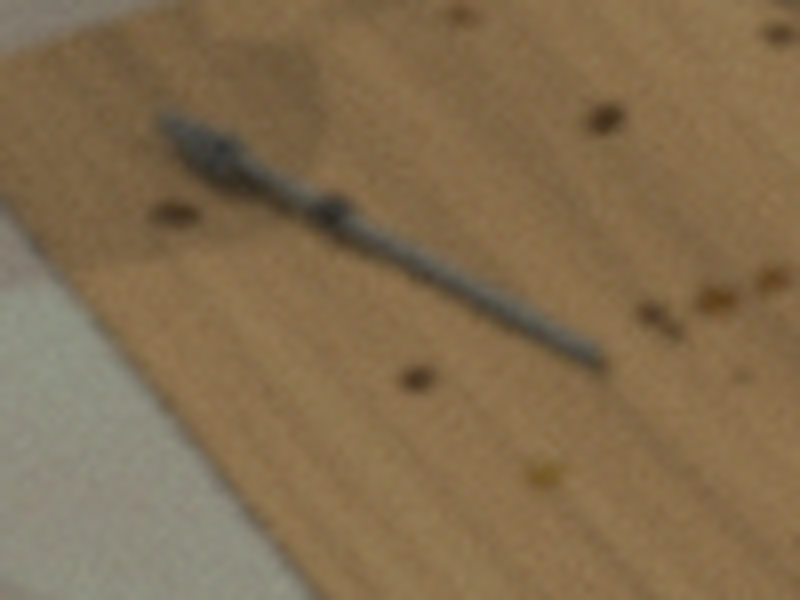

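View pics/c3.png

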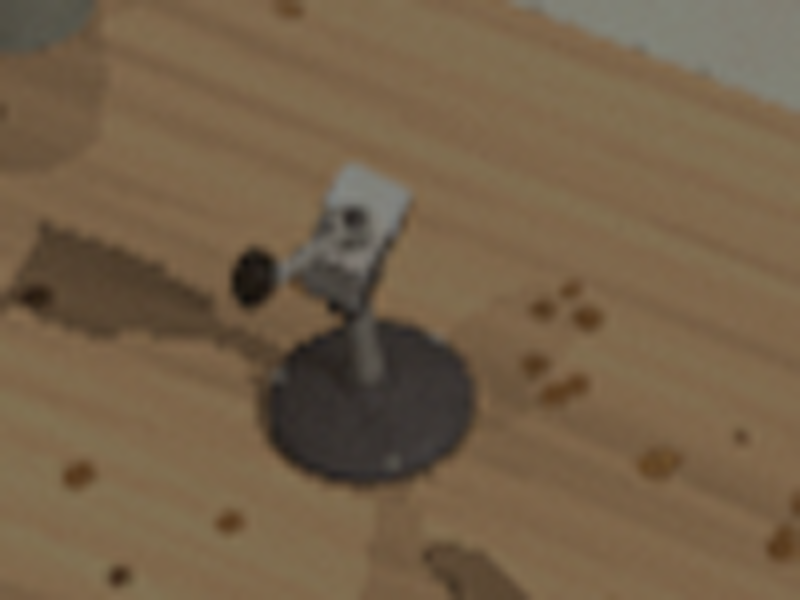

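View pics/c4.png

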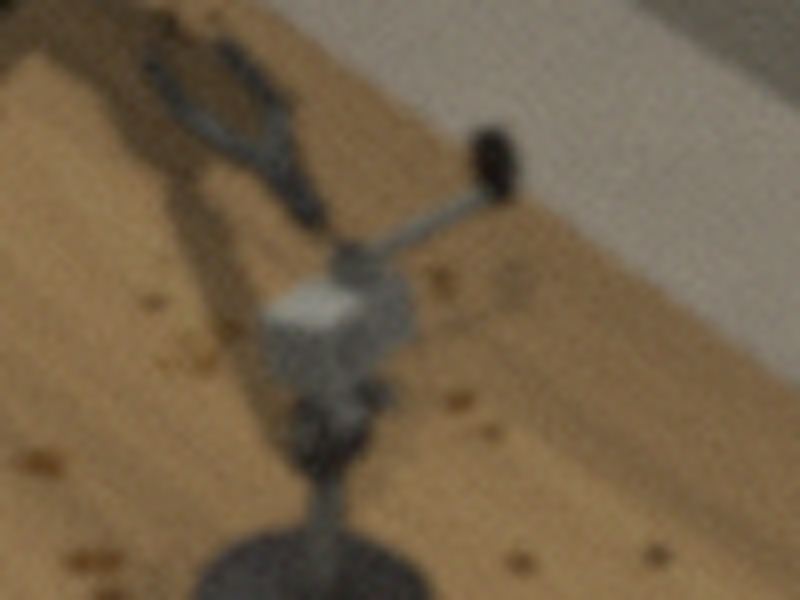

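The board rod measures 236 mm and the table rod 307 mm, so I want the board rod. Its plain tip is at scene (297,210), its collar at (337,214) and its clip at (365,217). Next is a coarse estimate of the stand.

Run:
```python
from h import *
s=load("scene0");d=load("side0")
f=onz(s,(190+370/8,160+402/8),.012);print("foot",f, onz(d,(320,267.5),.012))
k=tri([(s,(190+255/8,160+277/8)),(d,(280+493/8,190+165/8))]);print("knob",k)
sp=tri([(s,(190+352/8,160+220/8)),(d,(280+355/8,190+255/8))]);print("spindle",sp)
print("bar tip",tri([(s,(297.1,209.8)),(d,(180+600/8,200+358/8))]))
print("collar",tri([(s,(285+420/8,190+195/8)),(d,(180+328/8,200+208/8))]))
print("clip end",tri([(s,(285+655/8,190+222/8)),(d,(180+165/8,200+120/8))]))
for n,p in(("jar",(190,155)),("cleaner",(157,194)),("cutter",(280,280))):print(n,onz(s,p,.02))
```

```text
foot [ 0.57165422 -0.05253147  0.012     ] [ 0.56289978 -0.06471147  0.012     ]
knob [ 0.64336731 -0.04290872  0.16844407]
spindle [ 0.58631649 -0.03788352  0.14950066]
bar tip [0.4638204  0.13219821 0.00557708]
collar [0.41851346 0.26785063 0.01069624]
clip end [0.3880853  0.36170891 0.01185353]
jar [ 0.42422066 -0.36248582  0.02      ]
cleaner [ 0.64828056 -0.34208388  0.02      ]
cutter [0.74761681 0.22022824 0.02      ]
```

```bash
cat >> h.py <<'E'
from scipy.spatial.transform import Rotation as Ro
def go(p,R,o=None):
    from bench import get_obs
    o=o or get_obs()
    R0=o["eef_rot"];t=R0.T@(np.array(p)-o["eef_pos"])/.025
    r=Ro.from_matrix(R0.T@np.array(R)).as_rotvec()/np.deg2rad(6)
    n=max(np.linalg.norm(t)*25/41.7,np.linalg.norm(r)*6/7.16)
    print("row:",*np.round(np.r_[t,r],3)," rows needed",round(n,1)," at",np.round(o["eef_pos"],4),"t",round(o["t"],2))
def Rt(x,z):
    z=np.array(z,float);z/=np.linalg.norm(z);x=np.array(x,float);x-=z*(x@z);x/=np.linalg.norm(x)
    return np.c_[x,np.cross(z,x),z]
def pic(n,f):
    from bench import get_obs,snapshot
    o=get_obs();s=snapshot(n)
    if n=="wrist": s=wristcam(s,o)
    np.savez(f"pics/{f}.npz",**s);cv2.imwrite(f"pics/{f}.png",s["img"]);return s
E
python3 - <<'E'
from h import *
a=np.deg2rad(108.4)
go((.40,.27,.27),Rt((np.cos(a),np.sin(a),0),(0,0,-1)))
E
```

```text
row: -13.247 -9.952 -2.306 -0.014 0.007 9.825  rows needed 10.0  at [0.1313 0.5852 0.212 ] t 0.15
```

Request:
{"fn": "carry_out", "kwargs": {
  "steps": "-1.3 -1 -0.3 0 0 1; -2.6 -2 -0.6 0 0 2; -13.2 -9.9 -2.3 0 0 9.8; -13.2 -9.9 -2.3 0 0 9.8; -13.2 -9.9 -2.3 0 0 9.8; -13.2 -9.9 -2.3 0 0 9.8; -13.2 -9.9 -2.3 0 0 9.8; -13.2 -9.9 -2.3 0 0 9.8; -13.2 -9.9 -2.3 0 0 9.8; -13.2 -9.9 -2.3 0 0 9.8; -13.2 -9.9 -2.3 0 0 9.8; -13.2 -9.9 -2.3 0 0 9.8"
}}

```text
t: 1.15
eef_pos: [0.4004, 0.27, 0.2703]
eef_rot: [[-0.314, 0.949, -0.0], [0.949, 0.314, 0.0], [0.0, -0.0, -1.0]]
ft_force: [-0.8, 0.6, -0.5]
gripper_width: 1.002
```

Request:
{"fn": "carry_out", "kwargs": {
  "steps": "0 0 0 0 0 0; 0 0 0 0 0 0; 0 0 0 0 0 0"
}}

```text
t: 1.4
eef_pos: [0.3982, 0.2729, 0.2701]
eef_rot: [[-0.321, 0.947, -0.001], [0.947, 0.321, -0.0], [0.0, -0.001, -1.0]]
ft_force: [-0.4, 0.0, 0.2]
gripper_width: 1.001
```

Run:
```python
from h import *
pic("wrist","w1")
go((.585,-.02,.30),Rt((0,1,0),(0,0,-1)))
```

```text
row: -13.488 3.319 -1.197 -0.004 -0.0 3.116  rows needed 8.4  at [0.3983 0.2728 0.2702] t 1.45
```

View pics/w1.png

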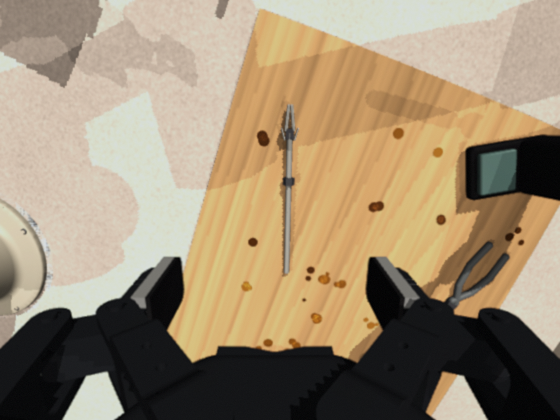

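The wrist view shows the bar upright in the image: clip end (290,104), collar (289,182), plain tip (287,274). Now over to the stand.

Request:
{"fn": "carry_out", "kwargs": {
  "steps": "-13.5 3.3 -1.2 0 0 3.1; -13.5 3.3 -1.2 0 0 3.1; -13.5 3.3 -1.2 0 0 3.1; -13.5 3.3 -1.2 0 0 3.1; -13.5 3.3 -1.2 0 0 3.1; -13.5 3.3 -1.2 0 0 3.1; -13.5 3.3 -1.2 0 0 3.1; -13.5 3.3 -1.2 0 0 3.1; -13.5 3.3 -1.2 0 0 3.1; -13.5 3.3 -1.2 0 0 3.1; -13.5 3.3 -1.2 0 0 3.1; -13.5 3.3 -1.2 0 0 3.1"
}}

```text
t: 2.45
eef_pos: [0.5845, -0.0205, 0.3003]
eef_rot: [[-0.001, 1.0, -0.0], [1.0, 0.001, 0.001], [0.001, -0.0, -1.0]]
ft_force: [0.3, 0.3, -0.5]
gripper_width: 0.999
```

Run:
```python
from h import *
s=pic("wrist","w2")
go((.585-.15,-.06,.25),Rt((0,1,0),(.7,0,-.7)))
go((.585,-.11,.30),Rt((0,1,0),(0,0,-1)))
s=load("w1")
for p in((290,104),(289,182),(287,274)):print(onz(s,p,.012))
```

```text
row: -1.581 -5.978 2.024 -7.498 -0.009 0.012  rows needed 6.3  at [ 0.5844 -0.0203  0.3006] t 2.5
row: -3.59 0.019 0.025 0.002 -0.004 0.014  rows needed 2.2  at [ 0.5844 -0.0203  0.3006] t 2.5
[0.38778383 0.36397896 0.012     ]
[0.42047665 0.26707444 0.012     ]
[0.46413456 0.13436873 0.012     ]
```

View pics/w2.png

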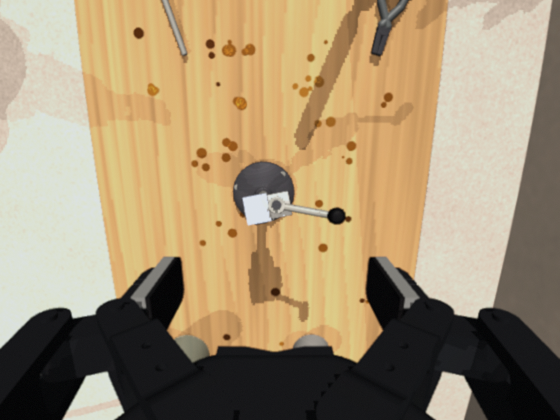

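Request:
{"fn": "carry_out", "kwargs": {
  "steps": "-1.6 -6 2 -7.5 0 0; -1.6 -6 2 -7.5 0 0; -1.6 -6 2 -7.5 0 0; -1.6 -6 2 -7.5 0 0; -1.6 -6 2 -7.5 0 0; -1.6 -6 2 -7.5 0 0; -1.6 -6 2 -7.5 0 0; -1.6 -6 2 -7.5 0 0; -1.6 -6 2 -7.5 0 0"
}}

```text
t: 3.25
eef_pos: [0.5002, -0.0837, 0.2632]
eef_rot: [[-0.013, 0.737, 0.675], [1.0, -0.001, 0.019], [0.015, 0.676, -0.737]]
ft_force: [0.1, 1.1, -0.5]
gripper_width: 0.999
```

Run:
```python
from h import *
s=pic("wrist","w3")
crop(load("w2"),220,140,140,100,5,"w2c")
```

```text
(no output)
```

View pics/w3.png

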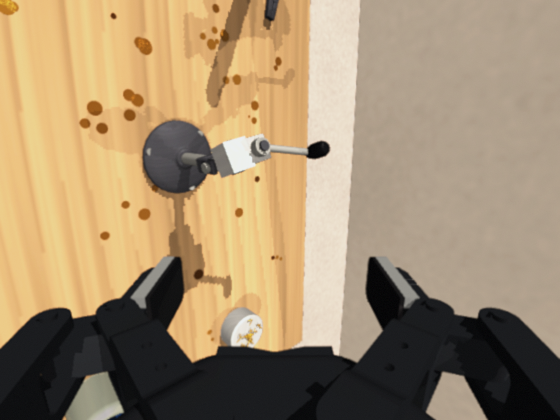

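View pics/w2c.png

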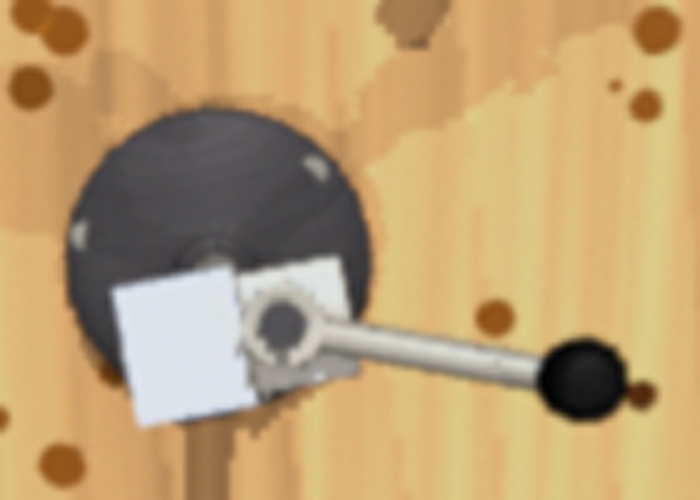

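Run:
```python
from h import *
crop(load("w3"),130,100,210,110,3.8,"w3c")
go((.575,.05,.25),Rt((0,.8,-.6),(0,-.6,-.8)))
```

```text
row: 5.328 1.832 2.482 6.873 -6.027 -2.23  rows needed 7.9  at [ 0.5009 -0.0843  0.2628] t 3.3
```

View pics/w3c.png

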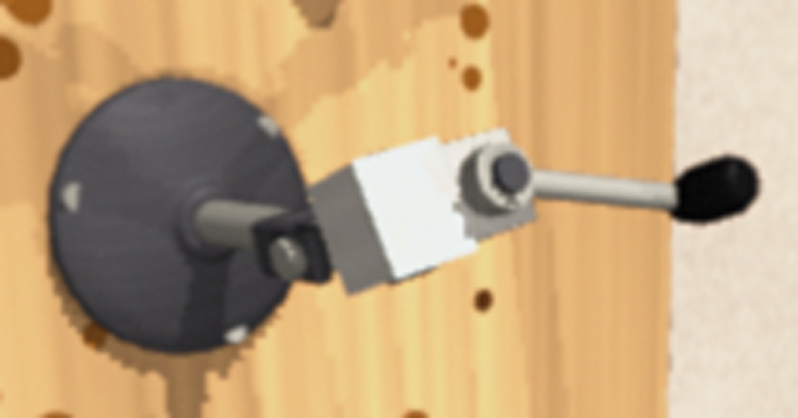

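Request:
{"fn": "carry_out", "kwargs": {
  "steps": "1 0.3 -0.5 1.1 0 0; 5.3 1.8 2.5 6.9 -6 -2.2; 5.3 1.8 2.5 6.9 -6 -2.2; 5.3 1.8 2.5 6.9 -6 -2.2; 5.3 1.8 2.5 6.9 -6 -2.2; 5.3 1.8 2.5 6.9 -6 -2.2; 5.3 1.8 2.5 6.9 -6 -2.2; 5.3 1.8 2.5 6.9 -6 -2.2; 5.3 1.8 2.5 6.9 -6 -2.2; 5.3 1.8 2.5 6.9 -6 -2.2; 5.3 1.8 2.5 6.9 -6 -2.2; 5.3 1.8 2.5 6.9 -6 -2.2"
}}

```text
t: 4.3
eef_pos: [0.5732, 0.0503, 0.2524]
eef_rot: [[-0.0, 1.0, -0.003], [0.802, -0.002, -0.597], [-0.597, -0.002, -0.802]]
ft_force: [0.0, -0.1, 1.8]
gripper_width: 0.998
```

Run:
```python
from h import *
from bench import get_obs
s=pic("wrist","w4");print(get_obs()["eef_pos"])
```

```text
[0.57305632 0.04956237 0.2538064 ]
```

View pics/w4.png

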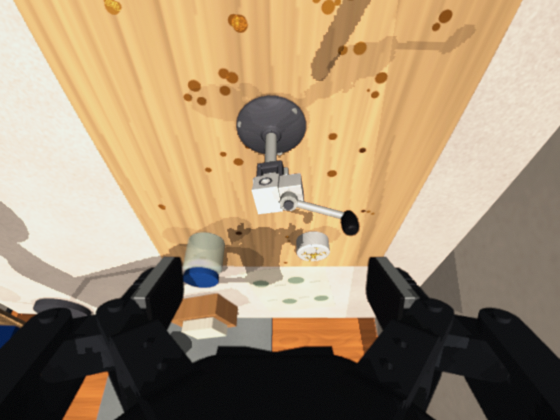

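```bash
python3 - <<'E'
from h import *
crop(load("w4"),225,85,140,155,5,"w4c")
E
python3 -c "
import cv2;i=cv2.imread('pics/w4c.png');print(i.shape);cv2.imwrite('pics/w4d.png',i[350:775,50:700])"
```

```text
(775, 700, 3)
```

View pics/w4d.png

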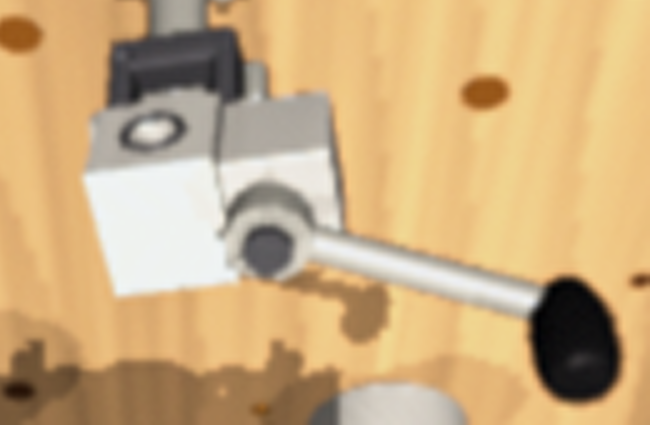

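```bash
cat > fit.py <<'E'
from h import *
from scipy.optimize import least_squares
def pts(off,k,l): return [(np.array(off)+(np.array(p)+.5)/k-.5) for p in l]
H={'A':(-13,15,41),'B':(13,15,41),'C':(13,-15,41),'D':(-13,-15,41),'E':(-13,15,15),'F':(-13,-15,15),'eye':(0,15,28),'K':'K'}
obs=[]
def add(v,off,k,d):
    for n,p in d.items(): obs.append((v,n,np.array(off)+(np.array(p)+.5)/k-.5))
add('w2',(220,140),5,{'A':(112,288),'B':(232,265),'C':(257,403),'D':(140,427),'K':(583,380)})
add('w3',(130,100),3.8,{'A':(355,165),'B':(438,137),'C':(475,250),'D':(395,280),'E':(308,190),'F':(348,293),'K':(717,190)})
add('w4',(235,155),5,{'A':(85,178),'B':(220,157),'D':(118,297),'C':(240,280),'eye':(153,130),'K':(575,340)})
V={v:load(v) for v in('w2','w3','w4')}
def model(p,n):
    x,y,yaw,lean,lev=p[:5]
    h=np.array((22+60*np.cos(lev),-60*np.sin(lev),63.)) if n=='K' else np.array(H[n],float)
    c,s=np.cos(lean),np.sin(lean)
    q=np.array((h[0],c*h[1]+s*h[2],-s*h[1]+c*h[2]))*1e-3+(0,0,.104)   # lean>0 : towards +y
    cy,sy=np.cos(yaw),np.sin(yaw)
    return np.array((x+cy*q[0]-sy*q[1],y+sy*q[0]+cy*q[1],q[2]))
def shift(s,d):
    # camera offset d in tool frame => translate camera
    T=s["camera_from_world"].copy();Rtc=s["tool_from_camera"][:3,:3]
    T[:3,3]-=Rtc.T@d; s=dict(s);s["camera_from_world"]=T;return s
def res(p):
    r=[]
    for v,n,px in obs:
        r+=list(proj(shift(V[v],p[5:8]),model(p,n))[0]-px)
    return np.r_[r,p[5:8]/.002]
if __name__=="__main__":
    f=least_squares(res,[.57,-.055,.2,.3,.3,0,0,0],loss='soft_l1')
    print(np.round(f.x,4));J=f.jac;print("sd",np.round(np.sqrt(np.diag(np.linalg.inv(J.T@J)))*.6,4))
    for (v,n,px),r in zip(obs,f.fun[:-3].reshape(-1,2)):print(v,n,np.round(r,1),end='; ')
    np.save("fit.npy",f.x)
E
python3 fit.py
```

```text
[ 5.674e-01 -5.470e-02  2.000e-01  2.988e-01  3.748e-01 -1.000e-04
 -1.000e-04  2.000e-04]
sd [0.0011 0.0009 0.0102 0.0156 0.0137 0.0008 0.001  0.0008]
w2 A [0.4 0.3]; w2 B [0.2 0.2]; w2 C [0.5 0.3]; w2 D [-0.   0.1]; w2 K [-0.2 -0. ]; w3 A [-0.3 -1.1]; w3 B [ 0.1 -0.1]; w3 C [ 1.2 -0.2]; w3 D [ 0.9 -0.2]; w3 E [-0.4 -0.7]; w3 F [0.2 1.1]; w3 K [-1.3  0.4]; w4 A [-0.1 -0.4]; w4 B [-1.4  0.3]; w4 D [-0.1 -0.2]; w4 C [-0.   0.3]; w4 eye [0.2 0.7]; w4 K [-0.  -0.4];
```

Run:
```python
from h import *
R=Rt((0,1,0),(.75,0,-.66))
go((.48,-.10,.27),R)
t=np.array((.575,-.135,.155))-(.48,-.10,.27);print(R.T@t/.025)
```

```text
row: -5.196 -3.708 3.053 -7.832 5.734 2.567  rows needed 8.4  at [0.5731 0.0496 0.2538] t 4.35
[-1.4        -0.94289618  5.89159968]
```

Request:
{"fn": "carry_out", "kwargs": {
  "steps": "-1 -1.5 -1 -1 0.5 0.3; -5.2 -3.7 3 -7.8 5.7 2.6; -5.2 -3.7 3 -7.8 5.7 2.6; -5.2 -3.7 3 -7.8 5.7 2.6; -5.2 -3.7 3 -7.8 5.7 2.6; -5.2 -3.7 3 -7.8 5.7 2.6; -5.2 -3.7 3 -7.8 5.7 2.6; -5.2 -3.7 3 -7.8 5.7 2.6; -5.2 -3.7 3 -7.8 5.7 2.6; -5.2 -3.7 3 -7.8 5.7 2.6; -5.2 -3.7 3 -7.8 5.7 2.6; -5.2 -3.7 3 -7.8 5.7 2.6"
}}

```text
t: 5.35
eef_pos: [0.5104, -0.1157, 0.2752]
eef_rot: [[0.002, 0.685, 0.729], [1.0, -0.005, 0.002], [0.005, 0.729, -0.685]]
ft_force: [-0.1, 0.3, 1.6]
gripper_width: 0.996
```

Request:
{"fn": "carry_out", "kwargs": {
  "steps": "-0.35 -0.2 1.5 0 0 0; -0.7 -0.4 3 0 0 0; -1 -0.7 4.5 0 0 0; -1.4 -0.9 5.9 0 0 0; -1.4 -0.9 5.9 0 0 0; -1.4 -0.9 5.9 0 0 0; -1.4 -0.9 5.9 0 0 0; -1.4 -0.9 5.9 0 0 0"
}}

```text
t: 6.02
eef_pos: [0.6045, -0.1469, 0.1649]
eef_rot: [[-0.005, 0.678, 0.735], [1.0, 0.003, 0.004], [0.001, 0.735, -0.678]]
ft_force: [0.1, 0.7, 0.9]
gripper_width: 1.0
```

Run:
```python
from h import *
s=pic("wrist","w5")
```

```text
(no output)
```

View pics/w5.png

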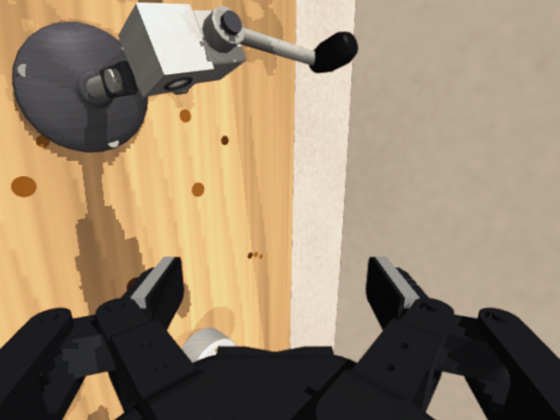

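Run:
```python
from h import *
crop(load("w5"),0,0,370,165,2.16,"w5b")
crop(load("w5"),80,0,140,110,5.5,"w5c")
```

```text
(no output)
```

View pics/w5c.png

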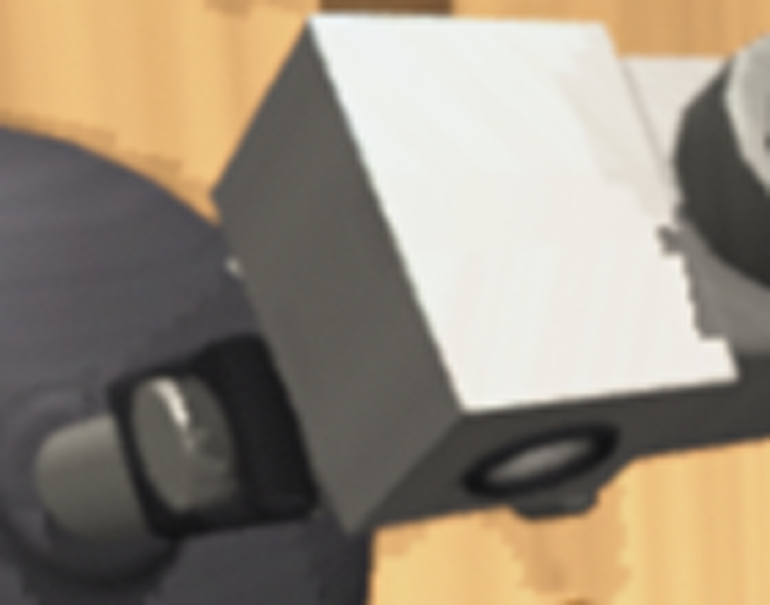

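View pics/w5b.png

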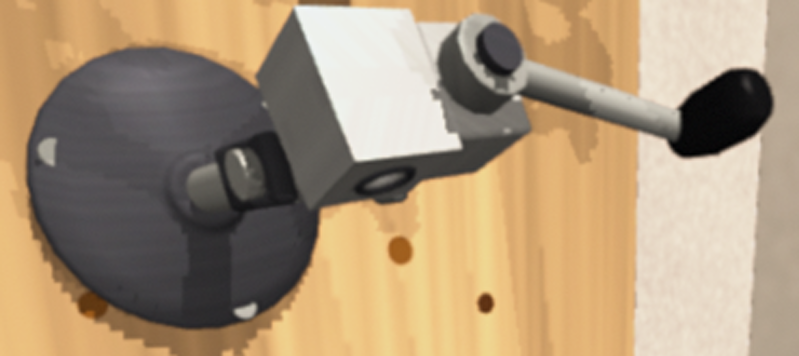

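```bash
python3 - <<'E'
s=open("fit.py").read()
s=s.replace("V={v","add('w5',(80,0),5.5,{'A':(310,15),'B':(605,25),'C':(737,380),'D':(463,412),'E':(215,192),'F':(350,533),'eyem':(541,460)})\nadd('w5',(0,0),2.16,{'K':(722,112)})\nV={v").replace("'w4')}","'w4','w5')}").replace("'K':'K'}","'K':'K','eyem':(0,-15,28)}")
s=s.replace("[.57,-.055,.2,.3,.3,0,0,0]","[.56,-.05,.1,.1,.2,0,0,0]")
open("fit.py","w").write(s)
E
python3 fit.py
```

```text
[ 5.672e-01 -5.500e-02  1.973e-01  3.012e-01  3.623e-01 -2.000e-04
 -2.000e-04  3.000e-04]
sd [0.0008 0.0008 0.0059 0.0076 0.0091 0.0007 0.0007 0.0004]
w2 A [0.4 0.4]; w2 B [0.1 0.4]; w2 C [0.4 0.5]; w2 D [-0.1  0.2]; w2 K [-0.1 -0.5]; w3 A [-0.4 -0.9]; w3 B [0.  0.1]; w3 C [ 1.2 -0. ]; w3 D [ 0.8 -0.1]; w3 E [-0.5 -0.5]; w3 F [0.1 1.3]; w3 K [-1.4 -0. ]; w4 A [-0.2 -0.4]; w4 B [-1.4  0.4]; w4 D [-0.2 -0.1]; w4 C [-0.1  0.4]; w4 eye [0.2 0.8]; w4 K [ 0.1 -0.8]; w5 A [ 0.1 -0.3]; w5 B [ 0.4 -0.3]; w5 C [ 0.6 -0.4]; w5 D [ 0.8 -0.2]; w5 E [-1.1  0.3]; w5 F [-0.2  0.6]; w5 eyem [ 0.2 -0.5]; w5 K [-1.9  1. ];
```

Run:
```python
from h import *
crop(load("w1"),255,95,70,190,3.1,"w1c")
R=Rt((-.316,.948,.029),(0,0,-1))
go((.47,-.05,.30),R)
```

```text
row: 3.917 0.346 -7.612 7.814 1.24 -2.854  rows needed 7.0  at [ 0.6044 -0.1471  0.1645] t 6.07
```

View pics/w1c.png

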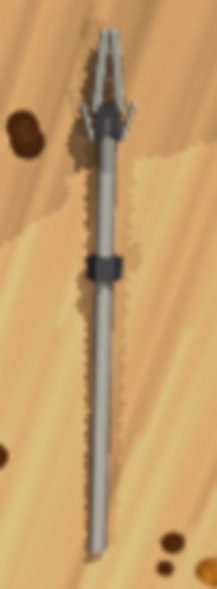

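Request:
{"fn": "carry_out", "kwargs": {
  "steps": "0 0 -1.5 0 0 0; 0 0 -3 0 0 0; 1 0 -5 1 0 0; 3.9 0.3 -7.6 7.8 1.2 -2.9; 3.9 0.3 -7.6 7.8 1.2 -2.9; 3.9 0.3 -7.6 7.8 1.2 -2.9; 3.9 0.3 -7.6 7.8 1.2 -2.9; 3.9 0.3 -7.6 7.8 1.2 -2.9; 3.9 0.3 -7.6 7.8 1.2 -2.9; 3.9 0.3 -7.6 7.8 1.2 -2.9; 3.9 0.3 -7.6 7.8 1.2 -2.9"
}}

```text
t: 6.98
eef_pos: [0.4708, -0.0508, 0.2955]
eef_rot: [[-0.319, 0.948, -0.005], [0.948, 0.319, -0.002], [-0.0, -0.005, -1.0]]
ft_force: [0.2, -0.5, -0.9]
gripper_width: 1.001
```

Run:
```python
from h import *
s=load("w1");k=3.1;o=np.array((255,95))
f=lambda p:o+(np.array(p)+.5)/k-.5
t=onz(s,f((97,552)),.010);c=onz(s,f((104,268)),.014);e=onz(s,f((109,30)),.014)
print(t,c,e,np.linalg.norm(t-c),np.linalg.norm(t-e))
d=(t-e);d[2]=0;d/=np.linalg.norm(d);print("dir",d, "grip pt",c-d*.0275)
g=c-d*.0275
R=Rt(-d+(0,0,.029),(0,0,-1))
go(g+(0,0,.10),Rt(-d,(0,0,-1)))
```

```text
[0.46235936 0.13489629 0.01      ] [0.41883513 0.26822706 0.014     ] [0.38765057 0.36338846 0.014     ] 0.14031198981617404 0.2404289438140617
dir [ 0.31077427 -0.95048375  0.        ] grip pt [0.41028884 0.29436537 0.014     ]
row: 13.858 2.15 7.244 -0.05 0.003 0.084  rows needed 9.5  at [ 0.4708 -0.0508  0.2955] t 6.98
```

Request:
{"fn": "carry_out", "kwargs": {
  "steps": "13.9 2.15 7.2 0 0 0.1; 13.9 2.15 7.2 0 0 0.1; 13.9 2.15 7.2 0 0 0.1; 13.9 2.15 7.2 0 0 0.1; 13.9 2.15 7.2 0 0 0.1; 13.9 2.15 7.2 0 0 0.1; 13.9 2.15 7.2 0 0 0.1; 13.9 2.15 7.2 0 0 0.1; 13.9 2.15 7.2 0 0 0.1; 13.9 2.15 7.2 0 0 0.1; 13.9 2.15 7.2 0 0 0.1; 13.9 2.15 7.2 0 0 0.1",
  "jaw": 0.5
}}

```text
t: 7.98
eef_pos: [0.4092, 0.2953, 0.1162]
eef_rot: [[-0.309, 0.951, -0.002], [0.951, 0.309, 0.0], [0.001, -0.001, -1.0]]
ft_force: [0.7, 0.4, -0.1]
gripper_width: 0.499
```

Run:
```python
from h import *
s=pic("wrist","w6")
d=np.array((.3108,-.9505,0));g=np.array((.4103,.2944,.027))
go(g,Rt(-d+(0,0,.029),(0,0,-1)+np.array((-.0,0,0))-.029*d*0))
R=Rt(-d+(0,0,.029),np.cross(-d+(0,0,.029),np.cross((0,0,-1),-d)));print(R);go(g,R)
print(proj(s,[g,(.4188,.2682,.014),(.4624,.1349,.01),(.3877,.3634,.014)]))
```

```text
row: -0.019 0.012 3.594 -0.004 -0.007 -0.032  rows needed 2.2  at [0.4099 0.2947 0.1169] t 8.03
[[-3.10662114e-01  9.50477716e-01 -9.00899008e-03]
 [ 9.50078311e-01  3.10792714e-01  2.75516251e-02]
 [ 2.89871342e-02  1.73472348e-18 -9.99579785e-01]]
row: -0.019 0.012 3.594 -0.003 0.27 -0.032  rows needed 2.2  at [0.4099 0.2947 0.1169] t 8.03
[[276.05231327 207.25828032]
 [275.96554475 232.78748429]
 [276.06409897 357.03452469]
 [275.88953127 117.46804141]]
```

View pics/w6.png

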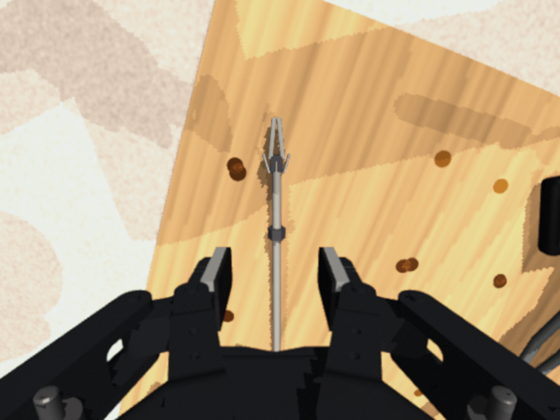

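The predicted points match the picture: collar (276,233), clip end (276,118). Descending and gripping.

Request:
{"fn": "carry_out", "kwargs": {
  "steps": "0 0 1.5 0 0.1 0; 0 0 2.8 0 0.27 0; 0 0 3.5 0 0.27 0; 0 0 3.58 0 0.27 0; 0 0 3.58 0 0.27 0; 0 0 3.58 0 0.27 0"
}}

```text
t: 8.53
eef_pos: [0.4108, 0.2949, 0.0279]
eef_rot: [[-0.306, 0.952, -0.009], [0.951, 0.306, 0.028], [0.029, -0.0, -1.0]]
ft_force: [-0.2, -0.7, 0.4]
gripper_width: 0.499
```

Request:
{"fn": "carry_out", "kwargs": {
  "steps": "0 0 0 0 0 0; 0 0 0 0 0 0; 0 0 0 0 0 0; 0 0 0 0 0 0; 0 0 0 0 0 0; 0 0 0 0 0 0; 0 0 0 0 0 0; 0 0 0 0 0 0",
  "jaw": 1,
  "grip_force": 80
}}

```text
t: 9.2
eef_pos: [0.4091, 0.295, 0.025]
eef_rot: [[-0.308, 0.951, -0.013], [0.951, 0.308, 0.025], [0.028, -0.005, -1.0]]
ft_force: [-0.1, -0.0, 0.5]
gripper_width: 0.002
```

Request:
{"fn": "carry_out", "kwargs": {
  "steps": "0 0 -0.5 0 0 0; 0 0 -1.5 0 0 0; 0 0 -3 0 0 0; 0 0 -4.5 0 0 0; 0 0 -6 0 0 0; 0 0 -6 0 0 0; 0 0 -6 0 0 0"
}}

```text
t: 9.78
eef_pos: [0.4125, 0.2919, 0.1794]
eef_rot: [[-0.308, 0.951, -0.007], [0.951, 0.308, 0.029], [0.03, 0.002, -1.0]]
ft_force: [-0.6, -0.4, -1.3]
gripper_width: 0.0
```

Run:
```python
from h import *
pic("wrist","w7");s=pic("scene","s7");d=pic("side","d7")
crop(s,255,140,140,105,5.7,"s7c");crop(d,170,130,140,105,5.7,"d7c")
crop(load("w7"),200,80,150,140,4,"w7c")
```

```text
(no output)
```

View pics/w7.png

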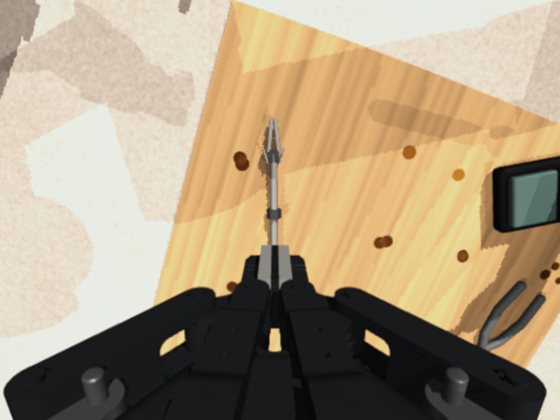

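View pics/s7c.png

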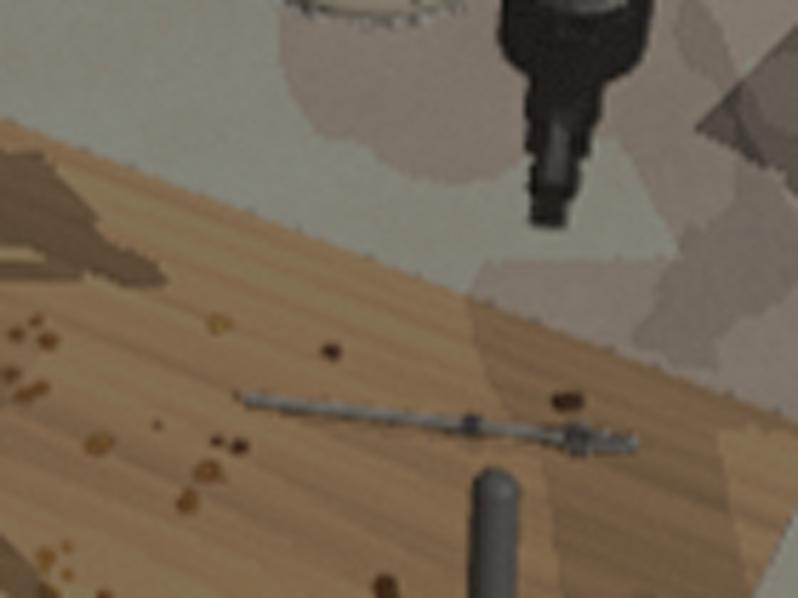

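View pics/d7c.png

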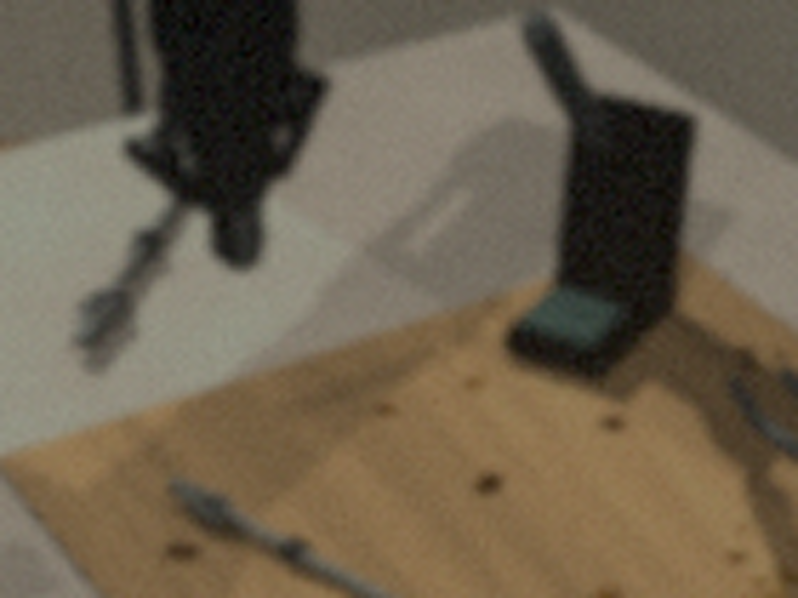

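The gripper shut on nothing and the bar stayed on the board: in w7 its clip end is (273,118) and its collar (274,213). I'll work out why.

Run:
```python
from h import *
import bench
from bench import *
print(nose_length if not callable(nose_length) else nose_length(), get_obs()["gripper_width"],get_obs()["t"])
s=load("w7")
for p in((273,118),(274,213)):print(onz(s,p,.014))
print(proj(s,[(.4624,.1349,.01),(.4188,.2682,.014),(.3877,.3634,.014)]))
sc=load("s7")
print(proj(sc,[(.4624,.1349,.01),(.4188,.2682,.014),(.3877,.3634,.014)]), [(255+x/5.7,140+y/5.7) for x,y in((245,398),(473,425),(635,442))])
print(proj(load("side0"),[(.4624,.1349,.01),(.4188,.2682,.014),(.3877,.3634,.014)]))
```

```text
0.019 -0.001191342179276203 9.9333
[0.38742059 0.36407473 0.014     ]
[0.41926907 0.26883681 0.014     ]
[[273.8894914  322.98652203]
 [273.41391631 213.40708874]
 [273.05763219 118.73496806]]
[[297.92215389 209.03001325]
 [337.85216911 213.75676737]
 [366.98433103 217.74992707]] [(297.9824561403509, 209.82456140350877), (337.9824561403509, 214.56140350877195), (366.4035087719298, 217.5438596491228)]
[[254.04054043 243.30821329]
 [221.18640475 225.20204669]
 [199.72386687 214.01705978]]
```

View pics/w7c.png

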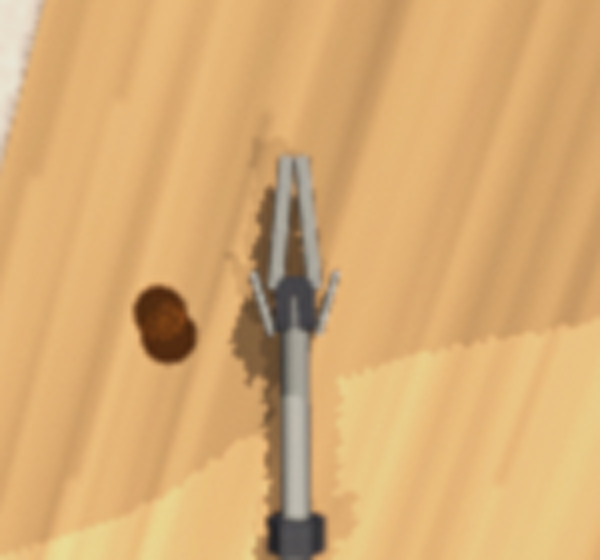

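Run:
```python
from h import *
from bench import *
o=get_obs()
s=load("s7");d=load("d7")
print("tip tri",tri([(s,(351.3,179.5)),(d,(211.8,177))]),"TCP",o["eef_pos"])
w=load("w7")
for z in(0,.01,.019,.03):print(z,proj(s,o["eef_pos"]+z*o["eef_rot"][:,2]),proj(d,o["eef_pos"]+z*o["eef_rot"][:,2]),proj(w,o["eef_pos"]+z*o["eef_rot"][:,2]))
crop(w,210,230,130,100,6,"w7d")
```

```text
tip tri [0.41052136 0.29134735 0.1869199 ] TCP [0.41063181 0.29085404 0.17386354]
0 [[350.34972311 182.53796979]] [[211.92654533 180.58228231]] [[271.49043247 245.29248497]]
0.01 [[350.06326122 184.71216852]] [[212.10006856 183.35861207]] [[271.50695752 238.94626679]]
0.019 [[349.80835832 186.64718453]] [[212.25485916 185.83606816]] [[271.52054715 233.76156273]]
0.03 [[349.50049064 188.98469928]] [[212.44229693 188.83711563]] [[271.53571767 228.00940911]]
```

View pics/w7d.png

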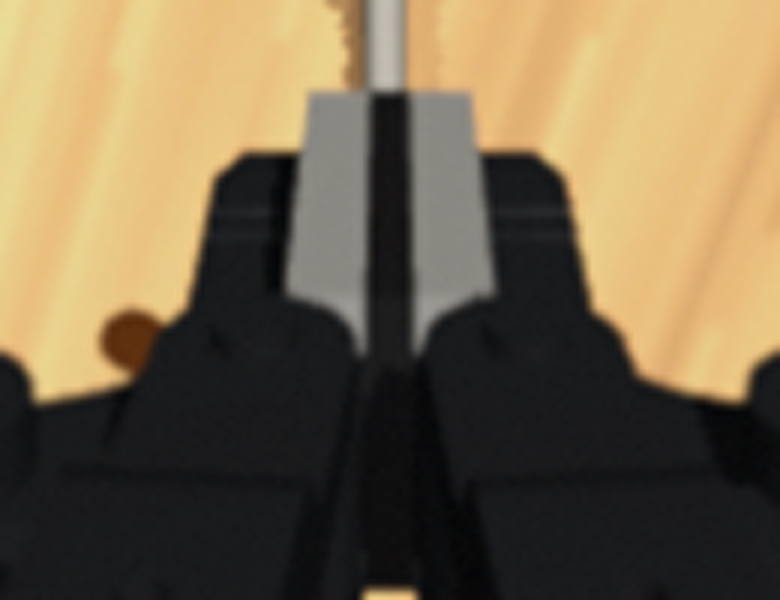

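```bash
python3 - <<'E'
from h import *
s=load("wrist0");T=np.linalg.inv(s["tool_from_camera"]);s["camera_from_world"]=T
for x in(-.011,0,.011):
  for z in(-.03,-.013,-.005,.006,.019):
    print(x,z,np.round(proj(s,[(x,.0425,z),(x,.002,z)]).ravel(),1))
E
python3 -c "
import cv2;i=cv2.imread('pics/w1.png');cv2.imwrite('pics/w1f.png',cv2.resize(i[235:345,340:480],None,fx=5.5,fy=5.5,interpolation=2))"
```

```text
-0.011 -0.03 [362.9 294.3 278.4 294.6]
-0.011 -0.013 [354.2 277.1 278.  277.4]
-0.011 -0.005 [350.7 270.2 277.9 270.4]
-0.011 0.006 [346.3 261.5 277.7 261.7]
-0.011 0.019 [341.8 252.5 277.5 252.6]
0 -0.03 [364.8 273.6 278.5 273.9]
0 -0.013 [355.8 258.2 278.1 258.4]
0 -0.005 [352.1 251.9 277.9 252.1]
0 0.006 [347.6 244.2 277.7 244.3]
0 0.019 [342.8 236.1 277.5 236.2]
0.011 -0.03 [366.8 252.  278.6 252.2]
0.011 -0.013 [357.4 238.5 278.2 238.6]
0.011 -0.005 [353.5 233.  278.  233.1]
0.011 0.006 [348.8 226.3 277.8 226.3]
0.011 0.019 [343.9 219.3 277.6 219.3]
```

View pics/w1f.png

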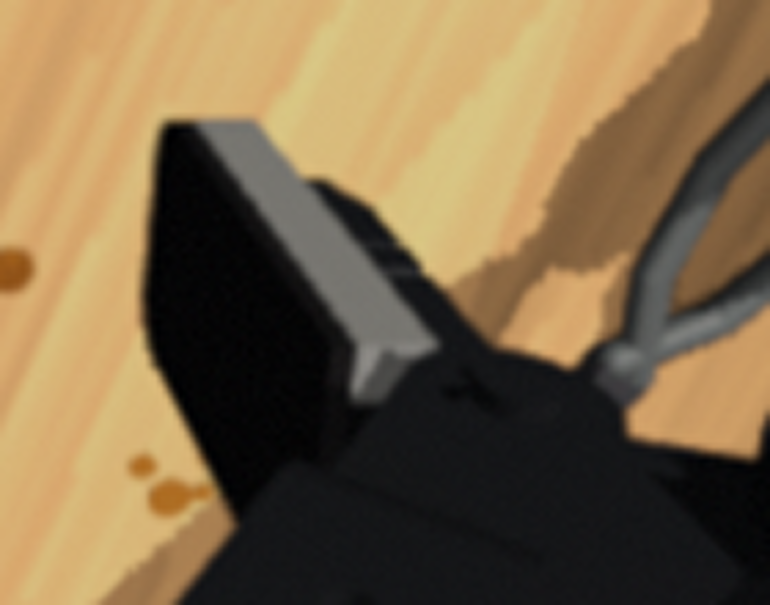

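The cameras show the shut fingertips about 20 mm *behind* the reported TCP, where the text puts them 19 mm ahead of it. I'll settle this by touching the board gently with the shut fingers, beside the bar.

Run:
```python
from h import *
from bench import *
d=np.array((.3108,-.9505,0));g=np.array((.4103,.2944,.03))+.04*np.array((.9505,.3108,0))
go(g,Rt(-d,(0,0,-1)))
```

```text
row: -0.017 1.67 5.745 -0.064 -0.267 -0.029  rows needed 3.6  at [0.4106 0.2909 0.1739] t 9.93
```

Request:
{"fn": "carry_out", "kwargs": {
  "steps": "0 1.7 1 0 -0.27 0; 0 1.7 3 0 -0.27 0; 0 1.7 5 0 -0.27 0; 0 1.7 5.7 0 -0.27 0; 0 1.7 5.7 0 -0.27 0; 0 1.7 5.7 0 -0.27 0"
}}

```text
t: 10.43
eef_pos: [0.4471, 0.3064, 0.0289]
eef_rot: [[-0.308, 0.951, -0.012], [0.951, 0.308, -0.006], [-0.002, -0.013, -1.0]]
ft_force: [0.1, 0.4, 1.1]
gripper_width: 0.003
```

Request:
{"fn": "carry_out", "kwargs": {
  "steps": "0 0 0.1 0 0 0; 0 0 0.2 0 0 0; 0 0 0.3 0 0 0; 0 0 0.4 0 0 0; 0 0 0.5 0 0 0; 0 0 0.6 0 0 0; 0 0 0.6 0 0 0"
}}

```text
t: 11.02
eef_pos: [0.4494, 0.3077, 0.017]
eef_rot: [[-0.308, 0.951, -0.005], [0.951, 0.308, -0.002], [0.0, -0.005, -1.0]]
ft_force: [0.4, 0.3, -0.4]
gripper_width: 0.002
```

Request:
{"fn": "carry_out", "kwargs": {
  "steps": "0 0 0.1 0 0 0; 0 0 0.2 0 0 0; 0 0 0.3 0 0 0; 0 0 0.4 0 0 0; 0 0 0.4 0 0 0"
}}

```text
t: 11.43
eef_pos: [0.4492, 0.3076, 0.0065]
eef_rot: [[-0.308, 0.951, -0.006], [0.951, 0.308, -0.002], [-0.0, -0.006, -1.0]]
ft_force: [-0.8, -0.5, -0.9]
gripper_width: 0.001
```

Request:
{"fn": "carry_out", "kwargs": {
  "steps": "0 0 0.1 0 0 0; 0 0 0.2 0 0 0; 0 0 0.3 0 0 0; 0 0 0.35 0 0 0; 0 0 0.35 0 0 0"
}}

```text
t: 11.85
eef_pos: [0.4492, 0.3077, -0.0019]
eef_rot: [[-0.308, 0.951, -0.005], [0.951, 0.308, -0.002], [-0.0, -0.006, -1.0]]
ft_force: [0.1, -0.5, 0.1]
gripper_width: -0.001
```

Request:
{"fn": "carry_out", "kwargs": {
  "steps": "0 0 0.08 0 0 0; 0 0 0.16 0 0 0; 0 0 0.16 0 0 0"
}}

```text
t: 12.1
eef_pos: [0.4493, 0.3077, -0.0059]
eef_rot: [[-0.308, 0.951, -0.005], [0.951, 0.308, -0.002], [0.0, -0.005, -1.0]]
ft_force: [-0.4, -0.4, 0.3]
gripper_width: 0.001
```

Request:
{"fn": "carry_out", "kwargs": {
  "steps": "0 0 0.08 0 0 0; 0 0 0.16 0 0 0; 0 0 0.16 0 0 0"
}}

```text
t: 12.35
eef_pos: [0.4492, 0.3077, -0.0099]
eef_rot: [[-0.308, 0.951, -0.005], [0.951, 0.308, -0.002], [-0.0, -0.005, -1.0]]
ft_force: [-0.1, -0.4, -0.4]
gripper_width: 0.001
```

Request:
{"fn": "carry_out", "kwargs": {
  "steps": "0 0 0.06 0 0 0; 0 0 0.12 0 0 0; 0 0 0.12 0 0 0"
}}

```text
t: 12.6
eef_pos: [0.4496, 0.3079, -0.0123]
eef_rot: [[-0.308, 0.951, -0.004], [0.951, 0.308, -0.001], [0.0, -0.004, -1.0]]
ft_force: [0.8, 0.7, -0.8]
gripper_width: -0.0
```

Request:
{"fn": "carry_out", "kwargs": {
  "steps": "0 0 0.05 0 0 0; 0 0 0.08 0 0 0; 0 0 0.08 0 0 0"
}}

```text
t: 12.85
eef_pos: [0.4497, 0.308, -0.0124]
eef_rot: [[-0.308, 0.951, -0.004], [0.951, 0.308, -0.001], [0.0, -0.004, -1.0]]
ft_force: [-4.7, -3.0, 11.1]
gripper_width: 0.001
```

Run:
```python
from h import *
d=pic("side","d8");s=pic("scene","s8");pic("wrist","w8")
crop(d,180,175,80,60,9,"d8c");crop(s,310,180,80,60,9,"s8c")
```

```text
(no output)
```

View pics/d8c.png

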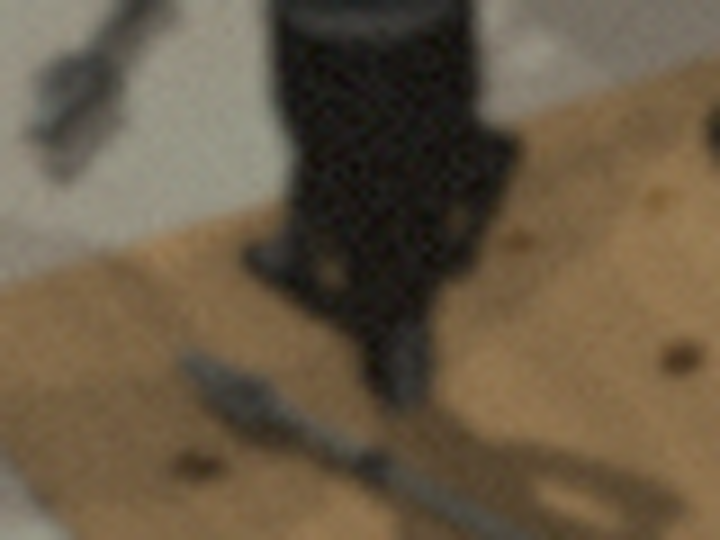

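View pics/w8.png

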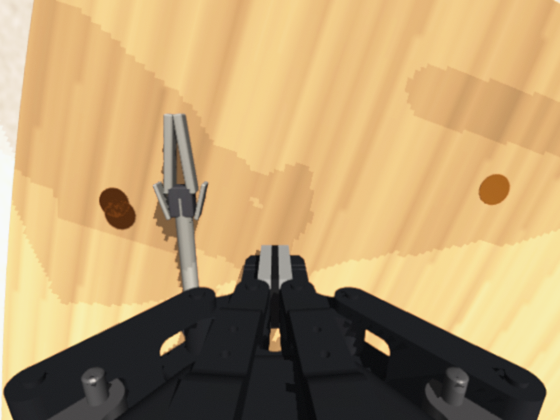

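Contact came at TCP z = −0.0124 with 11 N up. So the shut tips really sit 18.4 mm behind the reported TCP, and I'll use that from here. Raise, recentre and grip again.

Request:
{"fn": "carry_out", "kwargs": {
  "steps": "0 0 -1 0 0 0; 0 0 -2 0 0 0; 0 0 -3 0 0 0; 0 -0.8 -3 0 0 0; 0 -1.6 -3 0 0 0; 0 -1.6 -3 0 0 0; 0 -1.6 -3 0 0 0; 0 -1.6 -3 0 0 0",
  "jaw": 0.5
}}

```text
t: 13.67
eef_pos: [0.4121, 0.2957, 0.0607]
eef_rot: [[-0.308, 0.951, -0.004], [0.951, 0.308, -0.001], [0.0, -0.004, -1.0]]
ft_force: [0.2, 0.1, -0.3]
gripper_width: 0.504
```

Run:
```python
from h import *
s=pic("wrist","w9")
d=np.array((.3108,-.9505,0));g=np.array((.4103,.2944,-.0115))
R=Rt(-d+(0,0,.029),np.cross(-d+(0,0,.029),np.cross((0,0,-1),-d)));go(g,R)
print(proj(s,[(.4188,.2682,.014),(.3877,.3634,.014)]))
```

```text
row: -0.026 -0.074 2.885 -0.043 0.276 -0.03  rows needed 1.7  at [0.4122 0.2957 0.0606] t 13.72
[[272.42652466 258.59562453]
 [271.73260626 115.73152278]]
```

View pics/w9.png

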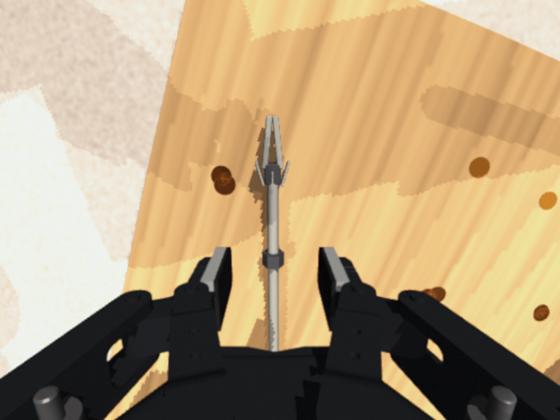

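Request:
{"fn": "carry_out", "kwargs": {
  "steps": "0 -0.07 1 0 0.15 0; 0 -0.07 2 0 0.27 0; 0 -0.07 2.6 0 0.27 0; 0 -0.07 2.88 0 0.27 0; 0 -0.07 2.88 0 0.27 0; 0 -0.07 2.88 0 0.27 0"
}}

```text
t: 14.22
eef_pos: [0.4103, 0.2951, -0.0111]
eef_rot: [[-0.308, 0.951, -0.013], [0.951, 0.308, 0.026], [0.028, -0.005, -1.0]]
ft_force: [1.0, 0.4, 0.1]
gripper_width: 0.5
```

Request:
{"fn": "carry_out", "kwargs": {
  "steps": "0 0 0 0 0 0; 0 0 0 0 0 0; 0 0 0 0 0 0; 0 0 0 0 0 0; 0 0 0 0 0 0; 0 0 0 0 0 0; 0 0 0 0 0 0; 0 0 0 0 0 0",
  "jaw": 1,
  "grip_force": 80
}}

```text
t: 14.88
eef_pos: [0.4102, 0.2953, -0.0107]
eef_rot: [[-0.308, 0.951, -0.012], [0.951, 0.308, 0.026], [0.029, -0.003, -1.0]]
ft_force: [1.2, 1.9, 2.8]
gripper_width: 0.047
```

Request:
{"fn": "carry_out", "kwargs": {
  "steps": "0 0 -0.5 0 0 0; 0 0 -1.5 0 0 0; 0 0 -3 0 0 0; 0 0 -4.5 0 0 0; 0 0 -6 0 0 0; 0 0 -7 0 0 0; 0 0 -7 0 0 0; 0 0 -7 0 0 0"
}}

```text
t: 15.55
eef_pos: [0.4125, 0.2907, 0.1659]
eef_rot: [[-0.308, 0.951, -0.011], [0.951, 0.308, 0.027], [0.029, -0.002, -1.0]]
ft_force: [0.5, 0.5, -1.7]
gripper_width: 0.044
```

Run:
```python
from h import *
from bench import get_obs
w=pic("wrist","w10");s=pic("scene","s10");d=pic("side","d10");print(get_obs()["gripper_width"],get_obs()["eef_pos"])
crop(s,265,130,130,97,6,"s10c");crop(d,170,130,130,97,6,"d10c")
```

```text
0.04045962699213465 [0.41113279 0.28995129 0.16164304]
```

View pics/w10.png

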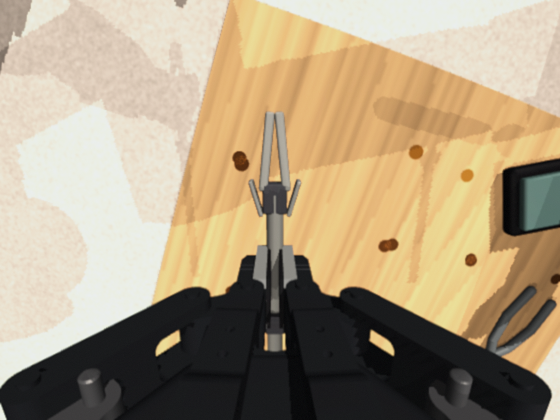

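View pics/s10c.png

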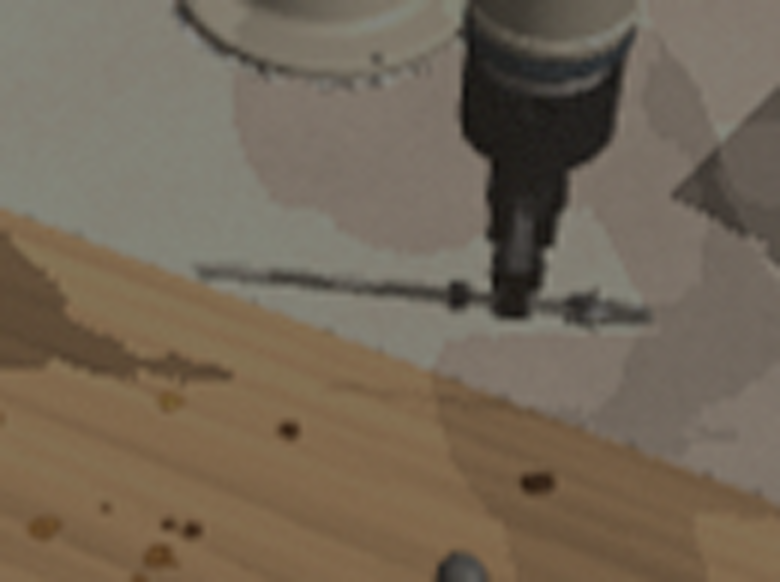

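View pics/d10c.png

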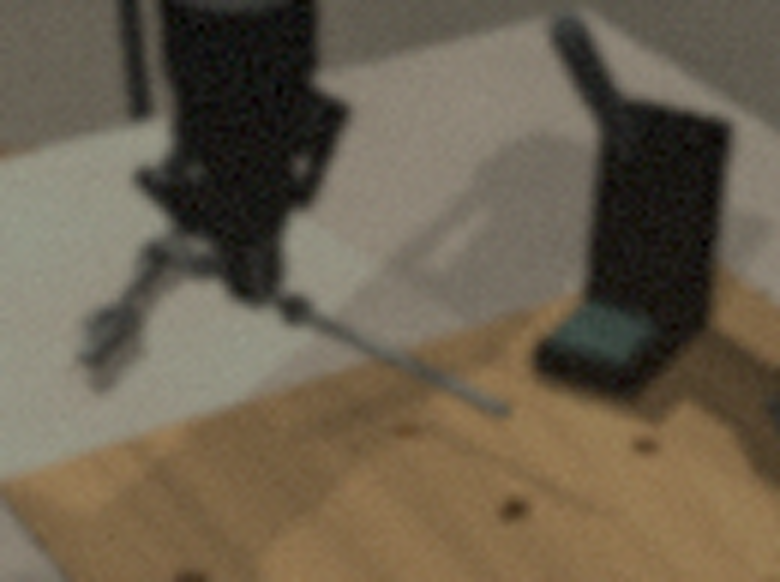

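```bash
cat > bar.py <<'E'
from h import *
from scipy.optimize import least_squares
def fitbar(tag,sp,dp,wp,pos,rot,x0=None):
    S=load("s"+tag);D=load("d"+tag);W=load("w"+tag)
    # tool-frame params: mid (3), pitch, yaw ; bar dir = (-cos,..)
    def pt(p,s):
        d=np.array((-np.cos(p[3])*np.cos(p[4]),np.sin(p[4]),-np.sin(p[3])));d/=np.linalg.norm(d)
        return pos+rot@(p[:3]+d*s)
    def res(p):
        r=[]
        for cam,P,sg in((S,sp,.5),(D,dp,.5),(W,wp,.7)):
            for s,px in P: r+=list((proj(cam,pt(p,s))[0]-px)/sg)
        # camera-calibration: offsets for scene & side (m)
        return np.r_[r,p[1]/.001,p[4]/.01]
    f=least_squares(res,[-.0475,0,-.0255,0,0],loss='soft_l1')
    J=f.jac;print("mid(tool) pitch yaw",np.round(f.x,4),"sd",np.round(np.sqrt(np.diag(np.linalg.inv(J.T@J))),4));print(np.round(f.fun,1))
    return f.x
if __name__=="__main__":
    k=6
    f=lambda o,l:[(s,np.array(o)+(np.array(p)+.5)/k-.5) for s,p in l]
    pos=np.array([0.41113279,0.28995129,0.16164304]);
    W=load("w10");T=np.linalg.inv(W["camera_from_world"])@np.linalg.inv(W["tool_from_camera"])
    pos,rot=T[:3,3],T[:3,:3]
    fitbar("10",f((265,130),[(.12,(198,270)),(-.02,(458,294)),(-.12,(650,316))]),f((170,130),[(.12,(505,410)),(-.02,(293,308)),(-.12,(98,385))]),[(-.12,(275.5,113))],pos,rot)
E
python3 bar.py
```

```text
mid(tool) pitch yaw [-0.0479 -0.0006 -0.0184  0.0052 -0.0047] sd [0.0003 0.0006 0.0014 0.0148 0.005 ]
[  0.1  -0.1   1.    1.9   1.3   2.    0.4  -0.1   0.9  -0.2  20.2 -48.
  -0.5   0.1  -0.6  -0.5]
```

```bash
sed -i 's/,(-.12,(98,385))\]/]/' bar.py; python3 bar.py
python3 - <<'E'
from h import *
crop(load("w10"),225,95,100,130,4.6,"w10c")
E
```

```text
mid(tool) pitch yaw [-0.048  -0.0006 -0.0201 -0.0116 -0.0054] sd [0.0003 0.0006 0.0012 0.011  0.005 ]
[ 0.1 -0.   1.   1.   1.6  0.3  0.4  0.1  0.9 -1.3 -0.2  0.2 -0.6 -0.5]
```

View pics/w10c.png

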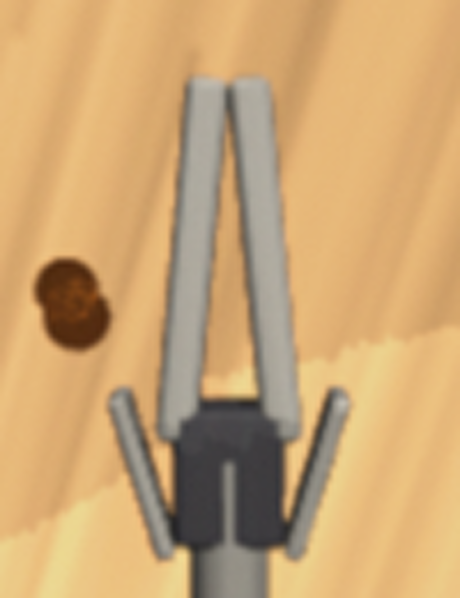

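```bash
sed -i 's/\[(-.12,(275.5,113))\]/[(-.12,(274.7,112.2)),(-.074,(274.8,213.5))]/' bar.py; python3 bar.py;python3 - <<'E'
from bench import get_obs
o=get_obs();print(o["gripper_width"],o["eef_pos"],o["t"])
E
```

```text
mid(tool) pitch yaw [-0.0476 -0.0005 -0.0197 -0.0087 -0.0027] sd [0.0003 0.0005 0.0009 0.0091 0.0046]
[ 0.2  0.2  1.2  1.3  1.7  0.6  0.4 -0.   0.7 -1.1  0.1  0.2 -0.4  0.2
 -0.5 -0.3]
0.04045962699213465 [0.41113279 0.28995129 0.16164304] 15.7
```

Run:
```python
from h import *
from scipy.optimize import least_squares
s=load("wrist0");s["camera_from_world"]=np.linalg.inv(s["tool_from_camera"])
for pitch in(-.03,0,.03):
  def r(p):
    d=np.array((-np.cos(pitch),0,-np.sin(pitch)))
    m=np.array((p[0],0,p[1]))
    q=proj(s,[m-.12*d,m-.074*d]);return q[:,1]-(112.2,213.5)
  print(pitch,least_squares(r,[-.0475,-.0255]).x)
```

```text
-0.03 [-0.04741498 -0.01807594]
0 [-0.04743508 -0.0203393 ]
0.03 [-0.0473504  -0.02272907]
```

Run:
```python
from h import *
crop(load("w10"),225,205,100,100,6,"w10d")
```

```text
(no output)
```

View pics/w10d.png

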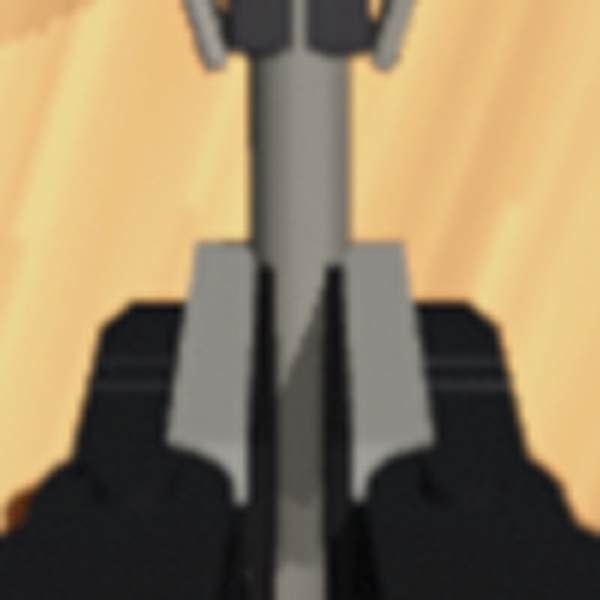

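Request:
{"fn": "carry_out", "kwargs": {
  "steps": "0 0 1.5 0 0 0; 0 0 3 0 0 0; 0 0 4.5 0 0 0; 0 0 6 0 0 0; 0 0 6.3 0 0 0; 0 0 6.4 0 0 0; 0 0 6.4 0 0 0; 0 0 6.4 0 0 0"
}}

```text
t: 16.37
eef_pos: [0.4112, 0.2953, 0.0063]
eef_rot: [[-0.308, 0.951, -0.01], [0.951, 0.308, 0.027], [0.029, -0.002, -1.0]]
ft_force: [-0.1, 0.1, -0.6]
gripper_width: 0.044
```

Request:
{"fn": "carry_out", "kwargs": {
  "steps": "0 0 0.08 0 0 0; 0 0 0.16 0 0 0; 0 0 0.16 0 0 0"
}}

```text
t: 16.62
eef_pos: [0.4105, 0.295, 0.0009]
eef_rot: [[-0.308, 0.951, -0.012], [0.951, 0.308, 0.027], [0.029, -0.003, -1.0]]
ft_force: [0.1, -0.1, -1.7]
gripper_width: 0.042
```

Request:
{"fn": "carry_out", "kwargs": {
  "steps": "0 0 0.08 0 0 0; 0 0 0.16 0 0 0; 0 0 0.16 0 0 0"
}}

```text
t: 16.87
eef_pos: [0.4096, 0.2946, -0.0046]
eef_rot: [[-0.308, 0.951, -0.014], [0.951, 0.308, 0.025], [0.028, -0.005, -1.0]]
ft_force: [-0.6, -0.6, -0.7]
gripper_width: 0.039
```

Request:
{"fn": "carry_out", "kwargs": {
  "steps": "0 0 0.06 0 0 0; 0 0 0.1 0 0 0; 0 0 0.1 0 0 0"
}}

```text
t: 17.12
eef_pos: [0.4096, 0.2947, -0.0071]
eef_rot: [[-0.308, 0.951, -0.014], [0.951, 0.308, 0.025], [0.028, -0.005, -1.0]]
ft_force: [1.0, -0.8, -0.8]
gripper_width: 0.045
```

Request:
{"fn": "carry_out", "kwargs": {
  "steps": "0 0 0.06 0 0 0; 0 0 0.1 0 0 0; 0 0 0.1 0 0 0"
}}

```text
t: 17.37
eef_pos: [0.4096, 0.2948, -0.0095]
eef_rot: [[-0.308, 0.951, -0.014], [0.951, 0.308, 0.025], [0.028, -0.005, -1.0]]
ft_force: [-0.6, -0.0, -1.9]
gripper_width: 0.041
```

No contact at −0.0095, so the bar hasn't slipped in the grip. In the tool frame its axis is at z = −24.7 mm and its middle at x = −47.5 mm. Now the insertion poses.

```bash
cat > ins.py <<'E'
from h import *
p=np.load("fit.npy")
x,y,yaw,lean=p[:4]
def hv(h):
    c,s=np.cos(lean),np.sin(lean);q=np.array((h[0],c*h[1]+s*h[2],-s*h[1]+c*h[2]));cy,sy=np.cos(yaw),np.sin(yaw)
    return np.array((cy*q[0]-sy*q[1],sy*q[0]+cy*q[1],q[2]))
pin=np.array((x,y,.104));hx,hy,hz=hv((1,0,0)),hv((0,1,0)),hv((0,0,1));eye=pin+.028*hz
R=np.c_[hx,hy,hz]@np.array([[0,1,0],[1,0,0],[0,0,-1]]).astype(float)
MT=np.array((-.0475,0,-.0247))
def tcp(D,ox=0,oz=0): return eye+hy*D+hx*ox+hz*oz-R@MT
def head(P): # point -> head coords about eye
    return np.array((hx,hy,hz))@(P-eye)
def status():
    from bench import get_obs
    o=get_obs();Rr=o["eef_rot"];m=o["eef_pos"]+Rr@MT;tip=m-Rr[:,0]*.12
    print("mid head(mm)",np.round(head(m)*1e3,2),"tip",np.round(head(tip)*1e3,2),"F head",np.round(np.array((hx,hy,hz))@o["ft_force"],1),"M",np.round(o["moment"],2),"w",round(o["gripper_width"],3),"t",round(o["t"],2))
E
python3 - <<'E'
from ins import *
print(eye,hy,hz,R,tcp(.155),tcp(0))
go(tcp(.155),R)
E
```

```text
[ 0.56560763 -0.04688124  0.13073952] [-0.1872057   0.93645403 -0.29666123] [-0.05815463  0.29090535  0.95498278] [[-0.1872057   0.98059781  0.05815463]
 [ 0.93645403  0.19603044 -0.29090535]
 [-0.29666123  0.         -0.95498278]] [0.52913489 0.13556534 0.04707754] [ 0.55815178 -0.00958503  0.09306003]
row: -7.466 2.574 -2.489 0.102 -3.14 1.107  rows needed 5.0  at [ 0.4096  0.2948 -0.0095] t 17.37
```

Request:
{"fn": "carry_out", "kwargs": {
  "steps": "0 0 -1 0 0 0; 0 0 -2.5 0 0 0; 0 0 -4 0 0 0; -1.5 0.5 -4.5 0 -1 0.3; -3 1 -4.5 0 -2 0.7; -4.5 1.6 -4 0 -3 1; -6 2.1 -3.5 0.1 -3.14 1.1; -7.5 2.6 -2.5 0.1 -3.14 1.1; -7.5 2.6 -2.5 0.1 -3.14 1.1; -7.5 2.6 -2.5 0.1 -3.14 1.1; -7.5 2.6 -2.5 0.1 -3.14 1.1; -7.5 2.6 -2.5 0.1 -3.14 1.1"
}}

```text
t: 18.37
eef_pos: [0.5303, 0.136, 0.0488]
eef_rot: [[-0.188, 0.98, 0.06], [0.937, 0.197, -0.289], [-0.296, 0.002, -0.955]]
ft_force: [0.3, 0.6, -1.7]
gripper_width: 0.042
```

Run:
```python
from ins import *
status()
s=pic("scene","s11");d=pic("side","d11");pic("wrist","w11")
crop(s,205,160,120,90,6.6,"s11c");crop(d,250,180,120,90,6.6,"d11c")
status();go(tcp(.155),R);go(tcp(.14),R)
```

```text
mid head(mm) [  1.16 154.7    1.67] tip [ 1.24 34.7   1.53] F head [ 0.4  1.  -1.4] M [ 0.21  0.03 -0.04] w 0.042 t 18.37
mid head(mm) [  1.31 154.82   1.95] tip [ 1.46 34.82  1.84] F head [-0.2 -0.3 -1.7] M [ 0.29 -0.01 -0.03] w 0.045 t 18.52
row: 0.006 -0.053 0.08 0.032 -0.009 0.012  rows needed 0.1  at [0.5304 0.1363 0.049 ] t 18.52
row: -0.594 -0.054 0.079 0.032 -0.009 0.012  rows needed 0.4  at [0.5304 0.1363 0.049 ] t 18.52
```

View pics/s11c.png

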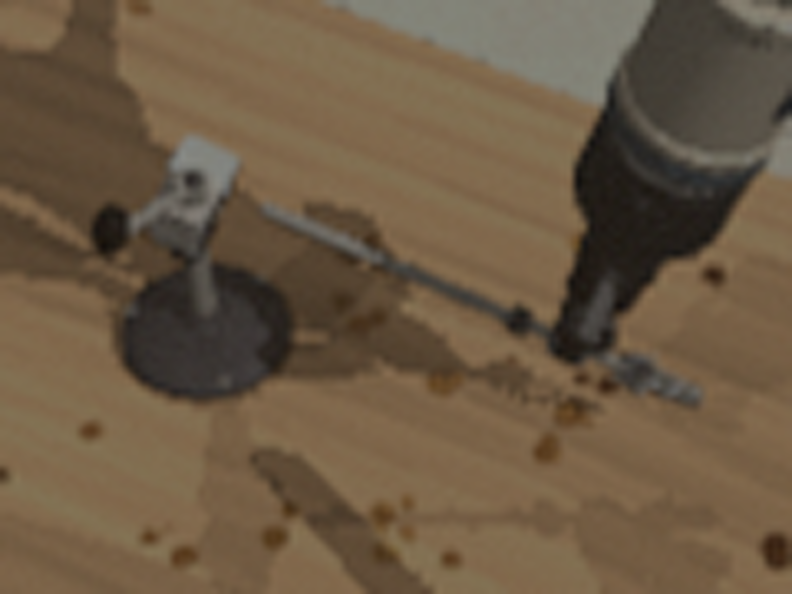

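View pics/d11c.png

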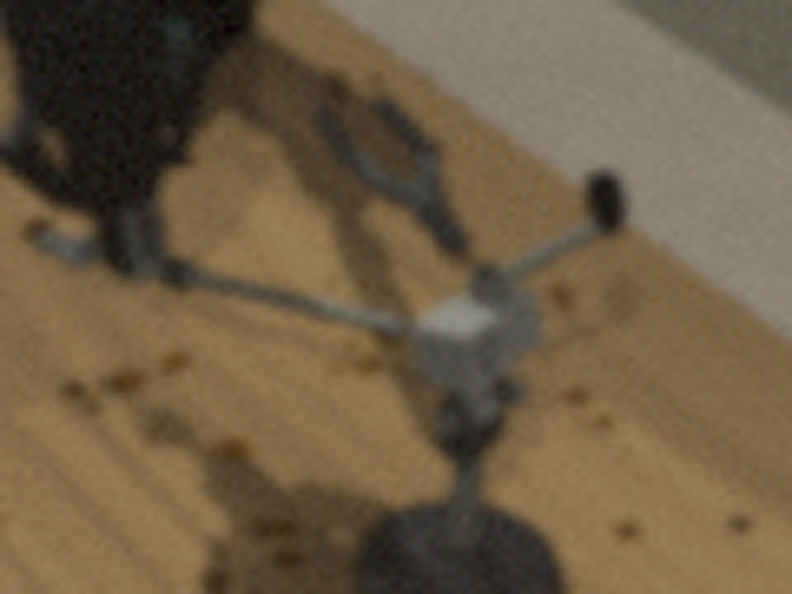

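Run:
```python
from ins import *
o=np.array([0.5303,.1362,.0489])
W=load("w11");T=np.linalg.inv(W["camera_from_world"])@np.linalg.inv(W["tool_from_camera"]);pos,rot=T[:3,3],T[:3,:3]
mid=pos+rot@MT;bx=-rot[:,0]
for n,off in(("s11",(205,160)),("d11",(250,180))):
    s=load(n)
    q=proj(s,[mid+.12*bx,mid-.015*bx]+[eye+hv(np.array(h)-(0,0,28))*1e-3 for h in((-13,15,41),(13,15,41),(13,-15,41),(-13,-15,41),(22-0,0,52))]+[pin-(0,0,.09)])
    print(n,np.round((q-off+.5)*6.6-.5))
```

```text
s11 [[267. 206.]
 [514. 315.]
 [245. 156.]
 [226. 193.]
 [170. 168.]
 [190. 132.]
 [195. 180.]
 [209. 325.]]
d11 [[402. 321.]
 [186. 269.]
 [410. 321.]
 [451. 295.]
 [505. 307.]
 [465. 334.]
 [487. 268.]
 [459. 561.]]
```

Request:
{"fn": "carry_out", "kwargs": {
  "steps": "-0.3 -0.05 0.08 0.03 0 0; -0.58 -0.05 0.08 0.03 0 0; -0.58 -0.05 0.08 0.03 0 0; -0.58 -0.05 0.08 0.03 0 0; -0.58 -0.05 0.08 0.03 0 0"
}}

```text
t: 18.93
eef_pos: [0.5318, 0.1205, 0.0502]
eef_rot: [[-0.187, 0.981, 0.056], [0.937, 0.195, -0.291], [-0.296, -0.002, -0.955]]
ft_force: [0.1, 0.1, -1.4]
gripper_width: 0.045
```

Run:
```python
from ins import *
status();go(tcp(.13),R)
```

```text
mid head(mm) [ -0.3  139.44  -1.61] tip [-0.29 19.44 -1.66] F head [ 0.2  0.5 -1.3] M [ 0.26  0.08 -0.03] w 0.045 t 18.93
row: -0.378 0.014 -0.064 -0.022 -0.004 0.0  rows needed 0.2  at [0.5318 0.1205 0.0502] t 18.93
```

Request:
{"fn": "carry_out", "kwargs": {
  "steps": "0 0 0 0 0 0; 0 0 0 0 0 0; 0 0 0 0 0 0"
}}

```text
t: 19.18
eef_pos: [0.5317, 0.1207, 0.0499]
eef_rot: [[-0.188, 0.981, 0.056], [0.936, 0.196, -0.291], [-0.296, -0.003, -0.955]]
ft_force: [0.5, -0.1, -1.7]
gripper_width: 0.045
```

Request:
{"fn": "carry_out", "kwargs": {
  "steps": "0 0 0 0 0 0"
}}

```text
t: 19.27
eef_pos: [0.5317, 0.1207, 0.0499]
eef_rot: [[-0.188, 0.981, 0.056], [0.936, 0.196, -0.291], [-0.296, -0.003, -0.955]]
ft_force: [0.8, 0.0, -1.2]
gripper_width: 0.043
```

Run:
```python
from ins import *
status();go(tcp(.13),R)
```

```text
mid head(mm) [ -0.29 139.74  -1.75] tip [-0.2  19.74 -1.78] F head [ 0.8  0.2 -1.2] M [0.31 0.05 0.06] w 0.043 t 19.27
row: -0.39 0.015 -0.07 -0.024 -0.002 0.007  rows needed 0.2  at [0.5317 0.1207 0.0499] t 19.27
```

Request:
{"fn": "carry_out", "kwargs": {
  "steps": "0 0.015 -0.07 -0.02 0 0; -0.08 0.015 -0.07 -0.02 0 0; -0.16 0.015 -0.07 -0.02 0 0; -0.24 0.015 -0.07 -0.02 0 0; -0.32 0.015 -0.07 -0.02 0 0; -0.4 0.015 -0.07 -0.02 0 0; -0.4 0.015 -0.07 -0.02 0 0; -0.4 0.015 -0.07 -0.02 0 0"
}}

```text
t: 19.93
eef_pos: [0.5339, 0.1116, 0.0547]
eef_rot: [[-0.187, 0.981, 0.058], [0.936, 0.196, -0.291], [-0.296, -0.0, -0.955]]
ft_force: [-0.2, -0.6, -1.2]
gripper_width: 0.042
```

Run:
```python
from ins import *
status();go(tcp(.12),R)
```

```text
mid head(mm) [4.0000e-02 1.2943e+02 5.0000e-02] tip [0.07 9.43 0.02] F head [-0.3 -0.2 -1.3] M [ 0.22  0.07 -0.01] w 0.042 t 19.93
row: -0.377 -0.001 0.002 -0.003 -0.002 0.002  rows needed 0.2  at [0.5339 0.1116 0.0547] t 19.93
```

Request:
{"fn": "carry_out", "kwargs": {
  "steps": "-0.12 0 0 0 0 0; -0.24 0 0 0 0 0; -0.36 0 0 0 0 0; -0.48 0 0 0 0 0; -0.6 0 0 0 0 0; -0.6 0 0 0 0 0; -0.6 0 0 0 0 0"
}}

```text
t: 20.52
eef_pos: [0.5368, 0.0976, 0.0592]
eef_rot: [[-0.187, 0.981, 0.058], [0.937, 0.196, -0.291], [-0.296, -0.0, -0.955]]
ft_force: [0.2, 0.9, -1.1]
gripper_width: 0.043
```

Run:
```python
from ins import *
status()
s=pic("scene","s12");d=pic("side","d12")
crop(s,205,160,120,90,6.6,"s12c");crop(d,250,180,120,90,6.6,"d12c")
go(tcp(0.05),R)
```

```text
mid head(mm) [5.0000e-02 1.1439e+02 6.0000e-02] tip [ 0.06 -5.61  0.03] F head [ 0.4  1.1 -0.8] M [0.28 0.05 0.03] w 0.043 t 20.52
row: -2.587 -0.001 0.001 -0.003 -0.004 0.004  rows needed 1.6  at [0.5367 0.0978 0.0591] t 20.62
```

View pics/s12c.png

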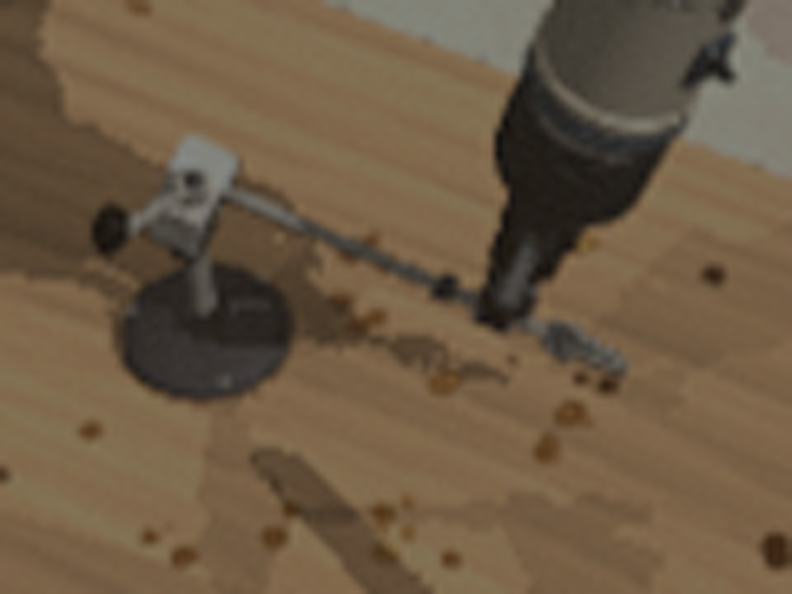

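View pics/d12c.png

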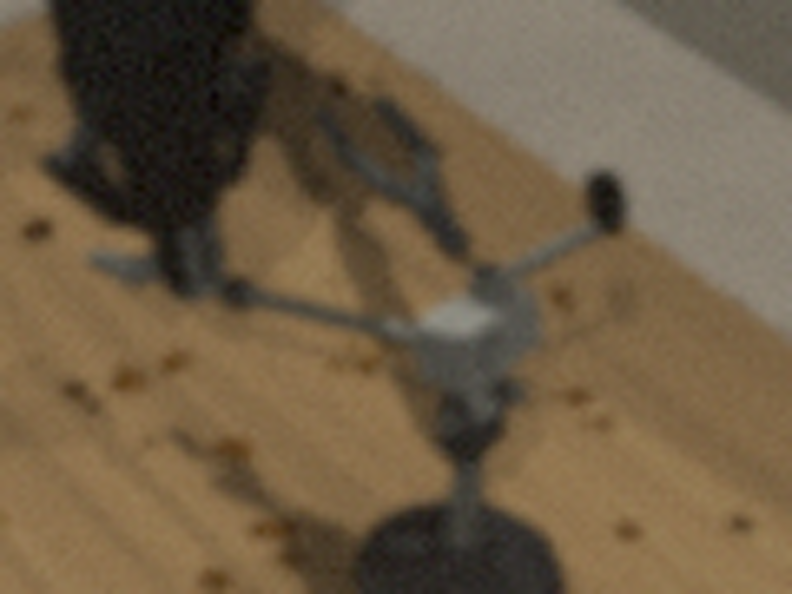

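The bar's line runs into the +y face of the head (scene 235,185; side 405,330) with no force showing, so it is in the eye. I'll keep sliding and watch the force.

Request:
{"fn": "carry_out", "kwargs": {
  "steps": "-0.2 0 0 0 0 0; -0.4 0 0 0 0 0; -0.6 0 0 0 0 0; -0.8 0 0 0 0 0; -1 0 0 0 0 0; -1 0 0 0 0 0"
}}

```text
t: 21.12
eef_pos: [0.5418, 0.0733, 0.0671]
eef_rot: [[-0.186, 0.981, 0.058], [0.937, 0.195, -0.291], [-0.297, 0.0, -0.955]]
ft_force: [-0.4, -0.5, -0.4]
gripper_width: 0.045
```

Request:
{"fn": "carry_out", "kwargs": {
  "steps": "-0.2 0 0 0 0 0; -0.4 0 0 0 0 0; -0.6 0 0 0 0 0; -0.8 0 0 0 0 0; -1 0 0 0 0 0; -1 0 0 0 0 0"
}}

```text
t: 21.62
eef_pos: [0.5464, 0.05, 0.0745]
eef_rot: [[-0.187, 0.981, 0.058], [0.936, 0.196, -0.291], [-0.297, 0.0, -0.955]]
ft_force: [0.5, -0.3, -1.4]
gripper_width: 0.042
```

Run:
```python
from ins import *
status();go(tcp(0.01),R);go(tcp(0.0),R)
```

```text
mid head(mm) [ 0.17 63.53  0.28] tip [  0.11 -56.47   0.31] F head [ 0.4  0.1 -1.5] M [ 0.28  0.03 -0.01] w 0.042 t 21.62
row: -2.141 -0.007 0.011 0.001 0.002 -0.005  rows needed 1.3  at [0.5464 0.05   0.0745] t 21.62
row: -2.541 -0.007 0.011 0.001 0.002 -0.005  rows needed 1.5  at [0.5464 0.05   0.0745] t 21.62
```

Request:
{"fn": "carry_out", "kwargs": {
  "steps": "-0.3 0 0 0 0 0; -0.6 0 0 0 0 0; -0.9 0 0 0 0 0; -1.2 0 0 0 0 0; -1.5 0 0 0 0 0; -1.8 0 0 0 0 0; -2.1 0 0 0 0 0; -2.1 0 0 0 0 0"
}}

```text
t: 22.28
eef_pos: [0.5564, 0.0003, 0.0903]
eef_rot: [[-0.186, 0.981, 0.058], [0.937, 0.195, -0.291], [-0.297, 0.0, -0.955]]
ft_force: [-0.1, 0.6, -0.4]
gripper_width: 0.05
```

Request:
{"fn": "carry_out", "kwargs": {
  "steps": "-0.08 0 0 0 0 0; -0.16 0 0 0 0 0; -0.24 0 0 0 0 0; -0.3 0 0 0 0 0; -0.3 0 0 0 0 0"
}}

```text
t: 22.7
eef_pos: [0.5574, -0.0053, 0.0918]
eef_rot: [[-0.188, 0.981, 0.058], [0.936, 0.196, -0.291], [-0.297, -0.0, -0.955]]
ft_force: [0.1, -0.2, -1.9]
gripper_width: 0.043
```

Run:
```python
from ins import *
status()
```

```text
mid head(mm) [0.14 4.52 0.03] tip [ 2.1000e-01 -1.1548e+02  1.0000e-02] F head [ 0.   0.4 -1.8] M [0.26 0.01 0.05] w 0.043 t 22.7
```

Request:
{"fn": "carry_out", "kwargs": {
  "steps": "-0.05 0 0 0 0 0; -0.1 0 0 0 0 0; -0.14 0 0 0 0 0; -0.14 0 0 0 0 0"
}}

```text
t: 23.03
eef_pos: [0.5581, -0.0086, 0.0929]
eef_rot: [[-0.188, 0.981, 0.058], [0.936, 0.196, -0.291], [-0.297, -0.0, -0.955]]
ft_force: [-0.1, 0.0, -1.4]
gripper_width: 0.041
```

Request:
{"fn": "carry_out", "kwargs": {
  "steps": "-0.04 0 0 0 0 0; -0.06 0 0 0 0 0; -0.06 0 0 0 0 0"
}}

```text
t: 23.28
eef_pos: [0.5581, -0.0091, 0.0928]
eef_rot: [[-0.188, 0.98, 0.057], [0.937, 0.197, -0.289], [-0.295, -0.001, -0.956]]
ft_force: [-0.6, 4.0, -1.4]
gripper_width: 0.044
```

Run:
```python
from ins import *
status()
```

```text
mid head(mm) [ 0.1   0.47 -0.15] tip [   0.24 -119.53   -0.37] F head [ 0.2  4.3 -0.1] M [ 0.97  0.15 -0.06] w 0.044 t 23.28
```

Contact: 4.3 N along the hole at 0.5 mm from the computed home, so the collar is seated. Since this end of the hole points downhill, I'll test for sliding first, opening the jaws only slightly so the pads would still catch the collar.

Request:
{"fn": "carry_out", "kwargs": {
  "steps": "-0.02 0 0 0 0 0; -0.02 0 0 0 0 0"
}}

```text
t: 23.45
eef_pos: [0.5581, -0.0091, 0.0928]
eef_rot: [[-0.189, 0.98, 0.057], [0.937, 0.197, -0.289], [-0.294, -0.001, -0.956]]
ft_force: [-0.8, 6.3, -2.6]
gripper_width: 0.041
```

Run:
```python
from ins import *
status()
s=pic("scene","s13");d=pic("side","d13");pic("wrist","w13")
crop(s,190,150,100,75,7.9,"s13c");crop(d,270,170,110,82,7.2,"d13c")
```

```text
mid head(mm) [ 0.12  0.44 -0.21] tip [   0.31 -119.56   -0.51] F head [ 0.4  6.8 -0.6] M [1.35 0.29 0.03] w 0.041 t 23.45
```

View pics/d13c.png

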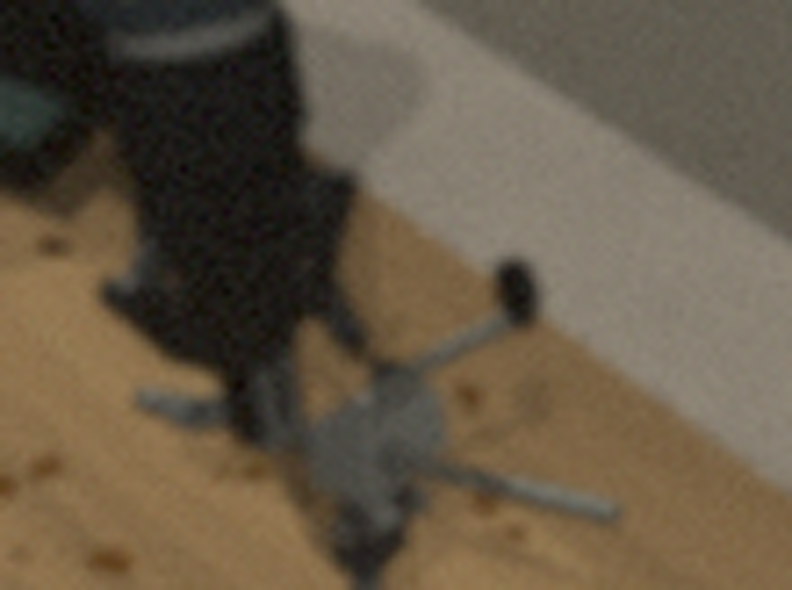

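View pics/w13.png

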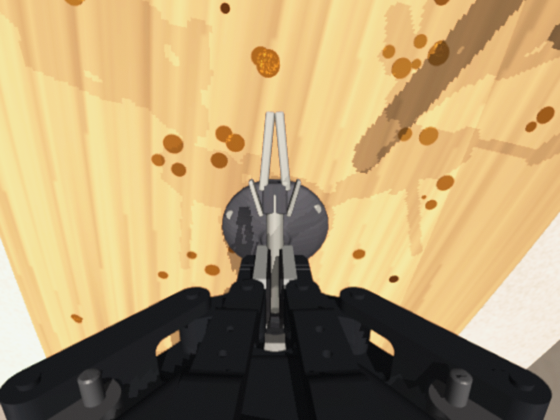

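The plain end sticks out of the far side (side crop 615,512) and the lever is still open. Now the slight release as a test.

Request:
{"fn": "carry_out", "kwargs": {
  "steps": "0 0 0 0 0 0; 0 0 0 0 0 0; 0 0 0 0 0 0; 0 0 0 0 0 0; 0 0 0 0 0 0; 0 0 0 0 0 0",
  "jaw": 0.9
}}

```text
t: 24.1
eef_pos: [0.5585, -0.0106, 0.0936]
eef_rot: [[-0.187, 0.981, 0.058], [0.936, 0.196, -0.291], [-0.297, -0.0, -0.955]]
ft_force: [-0.6, 0.5, -1.6]
gripper_width: 0.103
```

```bash
python3 - <<'E'
from ins import *
status()
d=pic("side","d14");pic("wrist","w14")
crop(d,270,170,110,82,7.2,"d14c")
E
python3 -c "
import cv2,numpy as np
a=cv2.imread('pics/w13.png')[100:270,190:360];b=cv2.imread('pics/w14.png')[100:270,190:360]
cv2.imwrite('pics/w1314.png',cv2.resize(np.hstack([a,b]),None,fx=2.3,fy=2.3,interpolation=2))"
```

```text
mid head(mm) [ 0.14 -1.21  0.17] tip [   0.16 -121.21    0.19] F head [-0.5  1.  -1.3] M [0.16 0.03 0.  ] w 0.103 t 24.1
```

View pics/w1314.png

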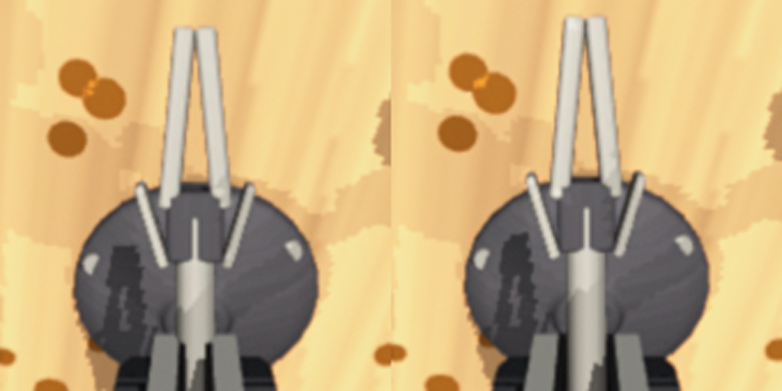

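View pics/d14c.png

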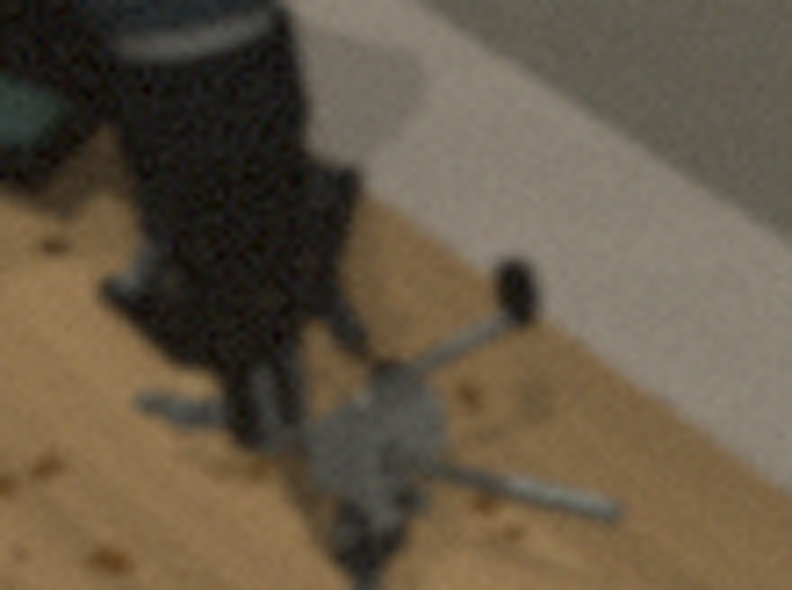

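Request:
{"fn": "carry_out", "kwargs": {
  "steps": "0 0 0 0 0 0; 0 0 0 0 0 0; 0 0 0 0 0 0; 0 0 0 0 0 0; 0 0 0 0 0 0; 0 0 0 0 0 0; 0 0 0 0 0 0; 0 0 0 0 0 0; 0 0 0 0 0 0; 0 0 0 0 0 0; 0 0 0 0 0 0; 0 0 0 0 0 0"
}}

```text
t: 25.2
eef_pos: [0.5584, -0.0104, 0.0933]
eef_rot: [[-0.188, 0.981, 0.058], [0.936, 0.196, -0.291], [-0.296, -0.001, -0.955]]
ft_force: [0.6, 0.2, -0.3]
gripper_width: 0.102
```

```bash
python3 - <<'E'
from ins import *
status()
pic("wrist","w15")
E
python3 -c "
import cv2,numpy as np
a=cv2.imread('pics/w14.png')[100:270,190:360];b=cv2.imread('pics/w15.png')[100:270,190:360]
print(np.abs(a.astype(int)-b).max(), np.abs(a.astype(int)-b).mean())
cv2.imwrite('pics/w1415.png',cv2.resize(np.hstack([a,b]),None,fx=2.3,fy=2.3,interpolation=2))"
```

```text
mid head(mm) [ 0.11 -0.88  0.02] tip [ 1.8000e-01 -1.2088e+02 -1.0000e-02] F head [ 0.7  0.2 -0.3] M [0.14 0.07 0.05] w 0.102 t 25.2
55 1.5290657439446367
```

View pics/w1415.png

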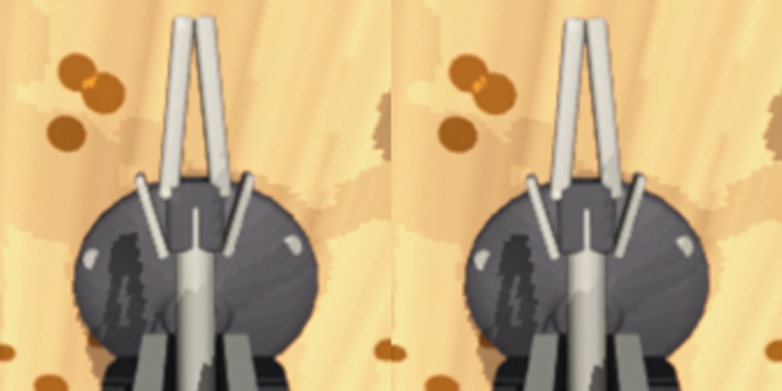

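Nothing moved over 1.1 s with the jaws loose, so friction holds the bar. Open, back off along head z, and get the lever poses.

Request:
{"fn": "carry_out", "kwargs": {
  "steps": "0 0 0 0 0 0; 0 0 0 0 0 0; 0 0 0 0 0 0; 0 0 -0.3 0 0 0; 0 0 -0.8 0 0 0; 0 0 -1.6 0 0 0; 0 0 -2.5 0 0 0; 0 0 -3.2 0 0 0; 0 0 -3.2 0 0 0; 0 0 -3.2 0 0 0",
  "jaw": 0.6
}}

```text
t: 26.08
eef_pos: [0.5546, 0.0134, 0.1721]
eef_rot: [[-0.187, 0.98, 0.062], [0.936, 0.197, -0.29], [-0.297, 0.003, -0.955]]
ft_force: [-0.8, -0.4, -0.5]
gripper_width: 0.4
```

```bash
cat >> ins.py <<'E'
def kn(th,h,r=60): return pin+(hx*(22+r*np.cos(th))-hy*r*np.sin(th)+hz*h*1)*1e-3 if 0 else pin+hx*(22+r*np.cos(th))*1e-3-hy*r*np.sin(th)*1e-3+hz*h*1e-3
E
python3 - <<'E'
from ins import *
status()
pic("wrist","w16");s=pic("scene","s16");d=pic("side","d16")
crop(s,190,150,100,75,7.9,"s16c");crop(d,270,170,110,82,7.2,"d16c")
print(kn(p[4],35),np.array(pin))
go(kn(p[4],80),R)
E
```

```text
mid head(mm) [ 0.95 -1.21 82.34] tip [   0.95 -121.21   82.33] F head [-0.9 -0.1 -0.5] M [ 0.21 -0.   -0.  ] w 0.4 t 26.08
[ 0.64577095 -0.04944961  0.14373349] [ 0.56723596 -0.05502659  0.104     ]
row: -2.73 3.137 0.081 -0.02 -0.003 0.009  rows needed 2.5  at [0.5533 0.0127 0.1686] t 26.23
```

View pics/w16.png

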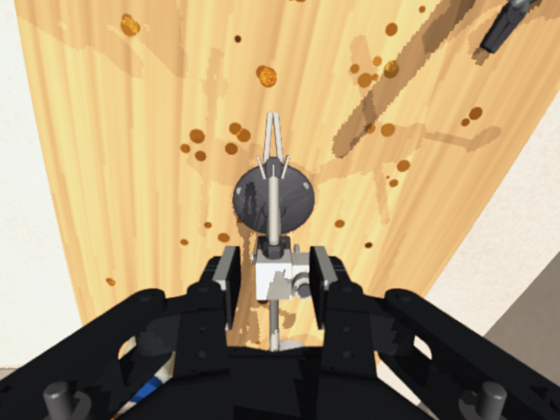

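View pics/s16c.png

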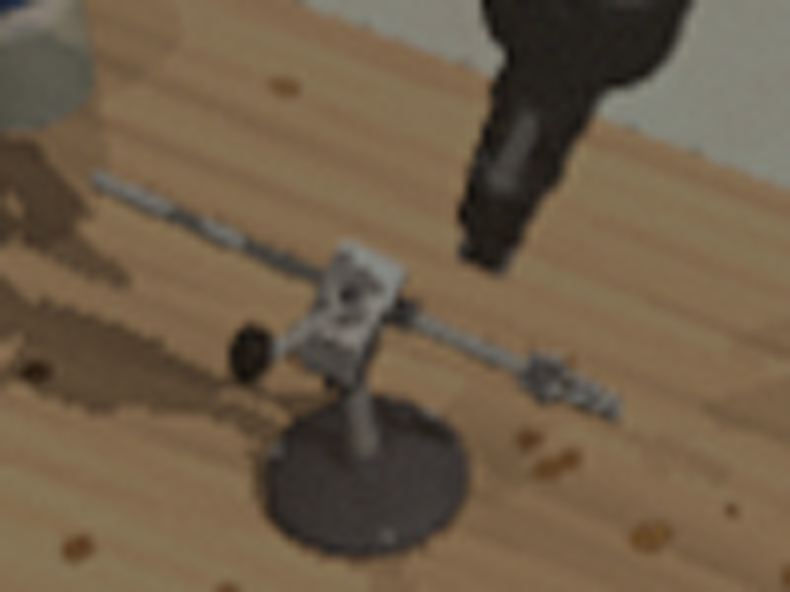

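View pics/d16c.png

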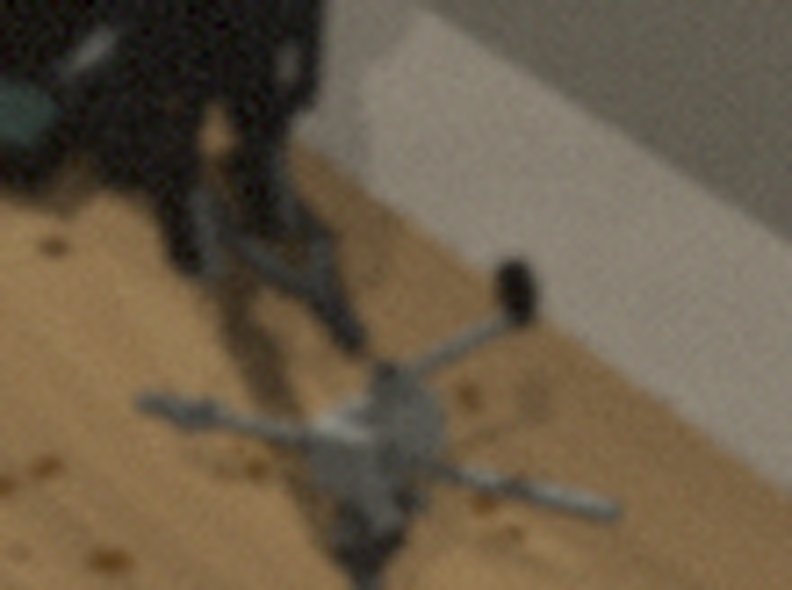

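The bar stays home on its own: collar on the head (scene crop 400,312), tip at side crop (615,512). Now to the knob.

Request:
{"fn": "carry_out", "kwargs": {
  "steps": "-0.9 1 -0.2 0 0 0; -1.8 2.1 -0.2 0 0 0; -2.7 3.1 0 0 0 0; -2.7 3.1 0 0 0 0; -2.7 3.1 0 0 0 0; -2.7 3.1 0 0 0 0"
}}

```text
t: 26.73
eef_pos: [0.6418, -0.0353, 0.188]
eef_rot: [[-0.188, 0.981, 0.055], [0.937, 0.196, -0.291], [-0.296, -0.003, -0.955]]
ft_force: [0.4, 0.4, -0.8]
gripper_width: 0.398
```

Run:
```python
from ins import *
pic("wrist","w17")
go(kn(p[4],35),R)
```

```text
row: -0.042 0.05 1.901 -0.019 -0.007 0.01  rows needed 1.1  at [ 0.6417 -0.0349  0.1888] t 26.78
```

View pics/w17.png

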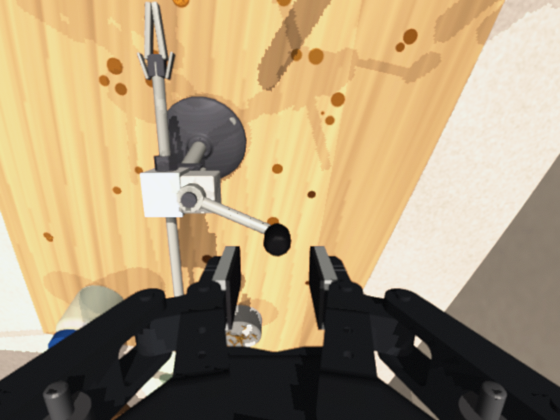

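Request:
{"fn": "carry_out", "kwargs": {
  "steps": "-0.04 0.05 0.4 0 0 0; -0.04 0.05 0.8 0 0 0; -0.04 0.05 1.2 0 0 0; -0.04 0.05 1.6 0 0 0; -0.04 0.05 1.9 0 0 0; -0.04 0.05 1.9 0 0 0; -0.04 0.05 1.9 0 0 0"
}}

```text
t: 27.37
eef_pos: [0.6461, -0.0493, 0.1447]
eef_rot: [[-0.188, 0.981, 0.057], [0.937, 0.196, -0.29], [-0.296, -0.001, -0.955]]
ft_force: [-2.2, 2.0, 3.1]
gripper_width: 0.403
```

Run:
```python
from ins import *
pic("wrist","w18");s=pic("scene","s18")
crop(s,190,140,100,75,7.9,"s18c")
go(kn(p[4],35),R)
```

```text
row: 0.01 -0.018 0.035 -0.007 -0.007 0.006  rows needed 0.0  at [ 0.6462 -0.0493  0.1447] t 27.47
```

View pics/w18.png

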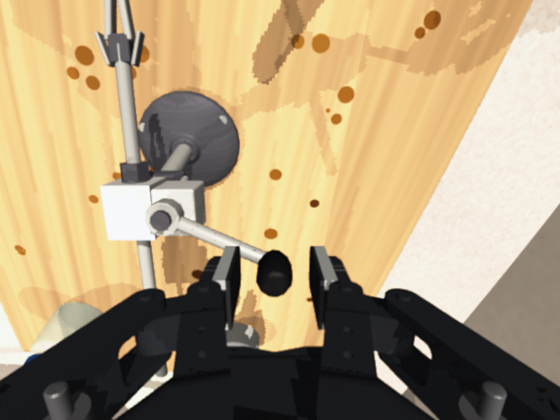

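View pics/s18c.png

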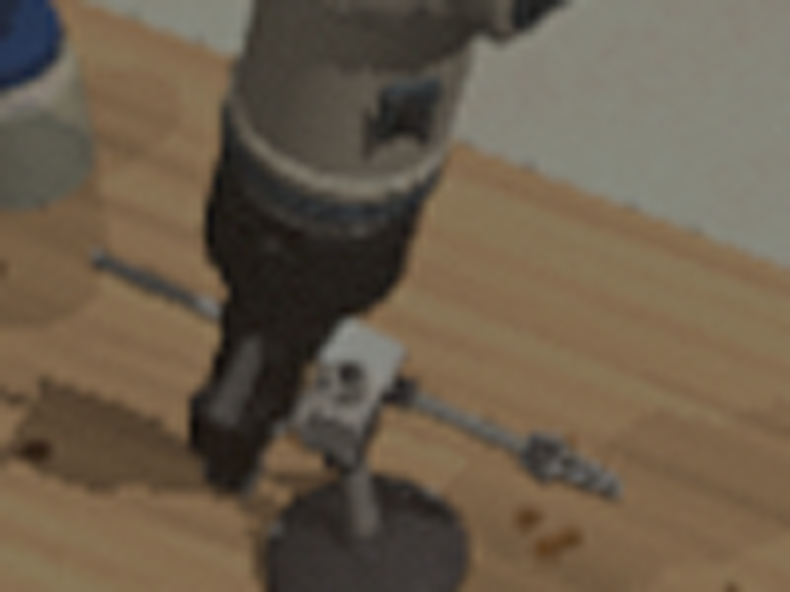

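Request:
{"fn": "carry_out", "kwargs": {
  "steps": "0 0 -0.12 0 0 0; 0 0 -0.12 0 0 0; 0 0 -0.12 0 0 0; 0 0 -0.12 0 0 0; 0 0 -0.12 0 0 0; 0 0 -0.12 0 0 0; 0 0 -0.12 0 0 0",
  "jaw": 1,
  "grip_force": 25
}}

```text
t: 28.05
eef_pos: [0.6462, -0.0489, 0.1474]
eef_rot: [[-0.188, 0.981, 0.057], [0.936, 0.196, -0.291], [-0.297, -0.001, -0.955]]
ft_force: [-4.5, 0.2, 2.8]
gripper_width: 0.185
```

Run:
```python
from ins import *
from bench import get_obs
status();pic("wrist","w19")
o=get_obs();h=np.array((hx,hy,hz))@(o["eef_pos"]-pin)*1e3;print("tcp head",h,"theta",np.arctan2(-h[1],h[0]-22),"r",np.hypot(h[1],h[0]-22))
for th in np.arange(p[4],1.51,.1):
    t=o["eef_rot"].T@(kn(th,h[2])-kn(p[4],h[2]))/.025;print(round(th,2),np.round(t,2))
```

```text
mid head(mm) [ 78.68 -69.43  35.38] tip [  78.73 -189.43   35.36] F head [-4.4  0.2  3. ] M [ 0.04  0.76 -0.27] w 0.185 t 28.05
tcp head [ 78.66690044 -21.89426998  38.71166788] theta 0.3686995919486445 r 60.74945813235708
0.36 [0. 0. 0.]
0.46 [-0.22 -0.1   0.  ]
0.56 [-0.43 -0.21  0.  ]
0.66 [-0.63 -0.35  0.  ]
0.76 [-0.81 -0.51  0.  ]
0.86 [-0.97 -0.68  0.  ]
0.96 [-1.12 -0.87  0.  ]
1.06 [-1.25 -1.08  0.  ]
1.16 [-1.35 -1.29  0.  ]
1.26 [-1.44 -1.52  0.  ]
1.36 [-1.5  -1.75  0.  ]
1.46 [-1.53 -1.99  0.  ]
```

View pics/w19.png

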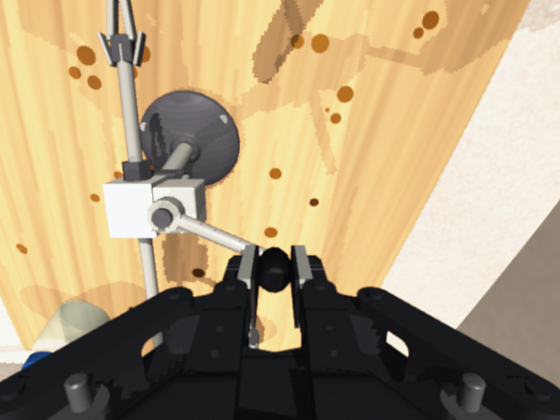

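The knob is gripped (274,268). Sweeping it round its arc.

Request:
{"fn": "carry_out", "kwargs": {
  "steps": "-0.22 -0.1 0 0 0 0; -0.43 -0.21 0 0 0 0; -0.63 -0.35 0 0 0 0; -0.81 -0.51 0 0 0 0; -0.97 -0.68 0 0 0 0; -1.12 -0.87 0 0 0 0; -1.12 -0.87 0 0 0 0"
}}

```text
t: 28.68
eef_pos: [0.6328, -0.0796, 0.1568]
eef_rot: [[-0.187, 0.98, 0.065], [0.936, 0.198, -0.291], [-0.298, 0.007, -0.955]]
ft_force: [6.4, -0.6, 0.8]
gripper_width: 0.179
```

Run:
```python
from ins import *
from bench import get_obs
status();pic("wrist","w20")
o=get_obs();h=np.array((hx,hy,hz))@(o["eef_pos"]-pin)*1e3;print("tcp head",h,"theta",np.arctan2(-h[1],h[0]-22),"r",np.hypot(h[1],h[0]-22))
for th in np.r_[np.arange(1,1.51,.1),1.5]:
    t=o["eef_rot"].T@(kn(th,h[2])-kn(p[4]+.6,h[2]))/.025;print(round(th,2),np.round(t,2))
```

```text
mid head(mm) [ 59.27 -98.45  36.16] tip [  59.22 -218.45   36.29] F head [ 6.1 -2.   0.2] M [ 0.05 -1.15  0.05] w 0.179 t 28.68
tcp head [ 59.4932111  -50.98081308  39.35128178] theta 0.9366804283251772 r 63.28336417118175
1.0 [-0.05 -0.08 -0.  ]
1.1 [-0.17 -0.28 -0.  ]
1.2 [-0.27 -0.5  -0.  ]
1.3 [-0.34 -0.73 -0.  ]
1.4 [-0.4  -0.96 -0.01]
1.5 [-0.43 -1.2  -0.01]
1.5 [-0.43 -1.2  -0.01]
```

View pics/w20.png

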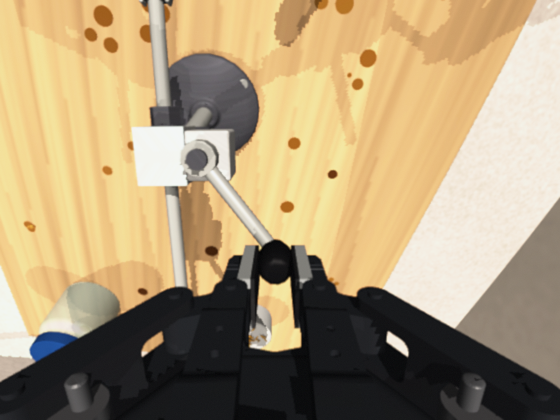

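Request:
{"fn": "carry_out", "kwargs": {
  "steps": "-0.05 -0.1 0 0 0 0; -0.15 -0.3 0 0 0 0; -0.25 -0.52 0 0 0 0; -0.32 -0.75 0 0 0 0; -0.38 -0.98 0 0 0 0; -0.41 -1.2 0 0 0 0; -0.41 -1.2 0 0 0 0; -0.41 -1.2 0 0 0 0"
}}

```text
t: 29.4
eef_pos: [0.6053, -0.0972, 0.1606]
eef_rot: [[-0.185, 0.981, 0.065], [0.935, 0.196, -0.295], [-0.302, 0.006, -0.953]]
ft_force: [6.0, -6.2, 2.2]
gripper_width: 0.185
```

Run:
```python
from ins import *
from bench import get_obs
status();pic("wrist","w21")
o=get_obs();h=np.array((hx,hy,hz))@(o["eef_pos"]-pin)*1e3;print("tcp head",h,"theta",np.arctan2(-h[1],h[0]-22),"r",np.hypot(h[1],h[0]-22))
```

```text
mid head(mm) [  28.84 -110.8    36.56] tip [  28.58 -230.79   37.17] F head [ 4.6 -7.6 -0.1] M [-1.   -0.98 -0.03] w 0.185 t 29.4
tcp head [ 29.07846331 -63.41471376  39.59737467] theta 1.4596346914036435 r 63.808546165544804
```

View pics/w21.png

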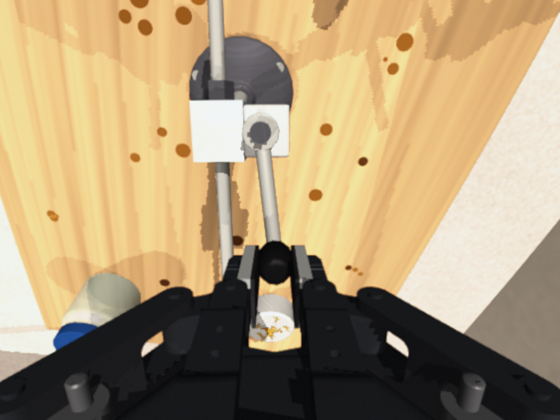

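Request:
{"fn": "carry_out", "kwargs": {
  "steps": "0.08 -0.08 0 0 0 0; 0.08 -0.16 0 0 0 0; 0.08 -0.2 0 0 0 0; 0.08 -0.2 0 0 0 0"
}}

```text
t: 29.78
eef_pos: [0.6023, -0.0974, 0.1608]
eef_rot: [[-0.184, 0.98, 0.07], [0.935, 0.196, -0.297], [-0.305, 0.011, -0.952]]
ft_force: [15.2, -11.9, -0.5]
gripper_width: 0.182
```

Run:
```python
from ins import *
from bench import get_obs
status()
o=get_obs();h=np.array((hx,hy,hz))@(o["eef_pos"]-pin)*1e3;print("tcp head",h,"theta",np.arctan2(-h[1],h[0]-22),"r",np.hypot(h[1],h[0]-22))
```

```text
mid head(mm) [  25.63 -110.39   36.96] tip [  25.28 -230.39   37.97] F head [ 12.6 -13.8  -4.8] M [-1.67 -2.41  0.47] w 0.182 t 29.78
tcp head [ 26.04090607 -63.10002817  39.87073362] theta 1.5068439687487212 r 63.22928496185969
```

The lever is at its stop: θ ≈ 1.507 with 12.6 N of reaction. Open and back off.

Request:
{"fn": "carry_out", "kwargs": {
  "steps": "0 0.1 0 0 0 0; 0 0.1 0 0 0 0; 0 0.1 0 0 0 0; 0 0.1 0 0 0 0; 0 0.1 -0.4 0 0 0; 0 0.1 -1 0 0 0; 0 0.1 -2 0 0 0; 0 0.1 -3 0 0 0; 0 0.1 -4 0 0 0; 0 0.1 -4 0 0 0; 0 0.1 -4 0 0 0",
  "jaw": 0.6
}}

```text
t: 30.7
eef_pos: [0.5949, -0.0636, 0.2567]
eef_rot: [[-0.187, 0.98, 0.063], [0.936, 0.197, -0.291], [-0.297, 0.004, -0.955]]
ft_force: [-1.1, -0.7, -0.2]
gripper_width: 0.4
```

Run:
```python
from ins import *
status()
pic("wrist","w22");s=pic("scene","s22");d=pic("side","d22")
crop(s,180,140,110,82,7.2,"s22c");crop(d,270,170,110,82,7.2,"d22c")
print(proj(load("w22"),[kn(1.5,63),kn(1.35,63),eye-hy*.12,eye+hy*.12,eye+hy*.015+hz*.007,eye+hy*.025+hz*.007]))
```

```text
mid head(mm) [  25.37 -105.98  138.49] tip [  25.4  -225.98  138.57] F head [-1.2 -0.4 -0.3] M [ 0.12  0.07 -0.03] w 0.4 t 30.7
[[275.52268648 210.80886674]
 [286.58965919 209.24227567]
 [248.07441657 260.26548111]
 [241.79409404 -23.41497811]
 [243.79011523 114.7949572 ]
 [243.50707427 102.22638877]]
```

View pics/w22.png

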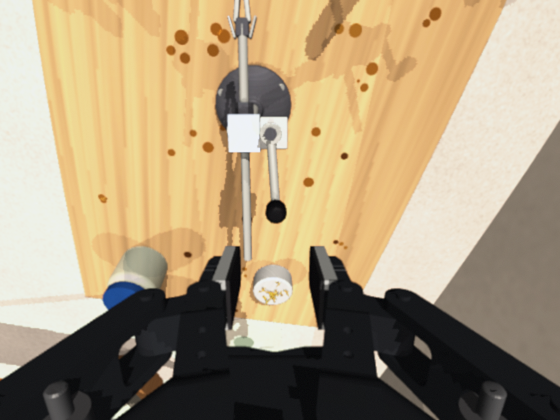

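View pics/s22c.png

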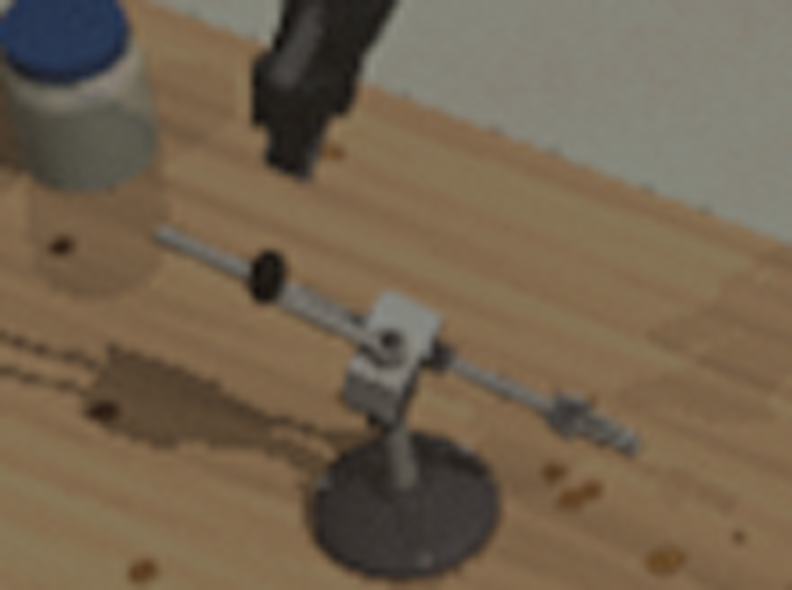

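View pics/d22c.png

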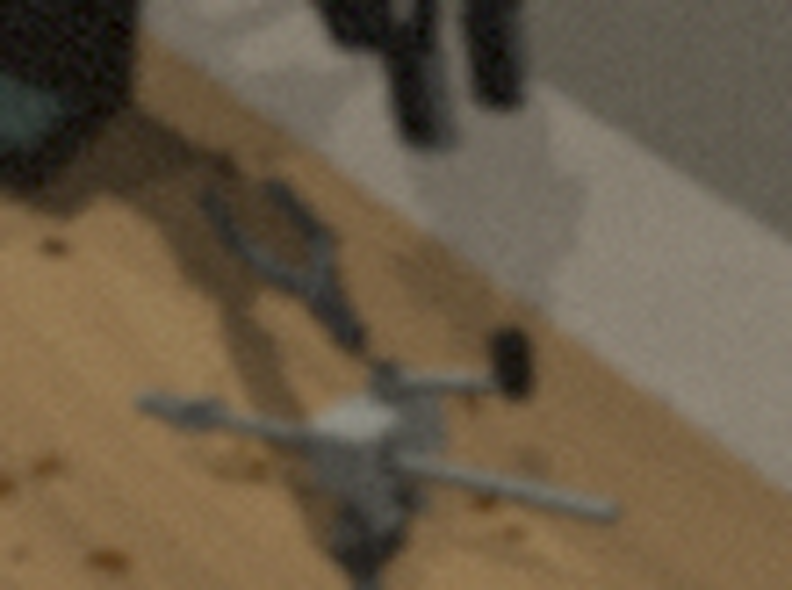

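The knob sits at (276,211), as predicted for θ = 1.5. The tip is at (248,260) against a predicted (248,260), and the collar touches the head at about (245,112). The gripper is clear, so I'm handing in.

```bash
python3 -c "
from bench import *
print(get_obs()['ft_force']);print(job_done())"
```

```text
[-0.68479196  0.11456926 -0.01932011]
the job is handed in; nothing more can be done
None
```

The helping hand is back together, and I handed the job in at about 31 s of the 67 s allowed; no verdict came back. I slid the 240 mm bar through the eye from its +y end until the collar met the head with about 7 N. I then let go of the bar, swung the lever to its stop (about 12 N of reaction) and backed off.

**Last checks:**
- **Bar and lever:** in the wrist picture the knob was where a lever angle of 1.5 rad puts it. The bar's tip was within a pixel of its computed home position, with the collar against the head.
- **Arm:** the gripper was clear of everything, with under 1 N on the wrist.
- **Jar, tip cleaner and side cutters:** I never went near them. They looked unmoved, but I did not measure them again at the end.

**What failed or disagreed:**
- **Fingertip position:** my first grasp closed on nothing. The text puts the fingertips 19 mm ahead of the TCP, but touching the board showed the shut tips about 18 mm behind it. I used the measured value from then on.
- **Height of the held bar:** the camera estimate of how far along the fingers the bar sat was about 5 mm off. I used the value from the grasp height, after lowering the bar again showed it had not slipped.
- **Sliding risk:** the end I used points downhill, so I loosened the jaws first as a test. The bar held by friction, with no movement seen over 1.1 s.

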